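# Load the brush-back drilling jig

### The arm

A 7-joint arm with a two-finger parallel gripper is mounted at the origin on the work surface. World frame = base frame: x ahead of the robot, y to its left, z up, the work surface at z = 0. Lengths are in m, angles in rad, forces in N, time in s.
With the tool pointing down it reaches from about 0.35 to 0.9 m from the base axis. Payload 8.1 kg.
Tool frame: the origin (TCP) lies midway between the tips of the shut fingers; the grasp point (between the pads) lies 19 mm behind it (r.pinch_z is the distance from the TCP to the grasp point, in m); x points along the fingers, z is the direction in which the jaws open and shut, and the axes are right-handed (so a half turn about x gives the same grasp; the last joint's range is limited). The gripper opens to 85 mm and grips with 20 to 120 N. Pads are 22 mm wide; open, the fingers measure 114 mm over their backs; the gripper's body (76 mm by 85 mm) begins 54 mm behind the grasp point. The pads swing forward as they close: fully open they stand 13 mm farther back than shut.
Start: joints at [1.207, 0.434, 0.025, 1.573, -0.012, 1.134, -0.075], TCP at [0.161, -0.604, 0.231] pointing down, gripper open.
Joint ranges: [-2.62, 2.62], [-0.44, 2.09], [-1.27, 1.32], [0.08, 2.57], [-1.32, 4.46], [0.12, 2], [-2.74, 2.74]. Speed limits (rad/s): [2.22, 2.22, 3.01, 3.01, 3.14, 3.14, 3.14].

### API

Orientations are given as a rotation vector (axis times angle).
In Python, from cell import r, camera, camera_model, nets gives the robot as it stands.
- The arm moves only by the tool jog_arm, never from a script. Its argument "deltas" is a list of rows, each a list of 5 numbers: the shift along the tool's x, y, z in units of 25 mm (1.0 is 25 mm), then the turn about the tool's x in rad, then the gripper command: -1 is fully open, 1 is shut, values between are in proportion. In form: [[x, y, z, spin, fingers], ...]. A call has exactly 8 rows; each row shifts and turns the commanded pose from where the row before left it, along the tool's axes as they then stand; what a row does not reach is not made up. A row lasts 1/8 s, in which the tool goes at most 62.5 mm and 10.7 degrees, less where a joint would pass 70% of its speed; a pose out of reach is approached as far as the arm can. A call is refused whole if a number of a shift passes 1 or a number of a turn 0.188, either way. A call with a gripper value outside its range is refused whole. The fingers move at their own pace and stop on an object; "grip_force" is the grip in N (left out, the last holds). Time passes only in rows, so rows that do not move let the fingers close, or fill a call up. It gives the time, the measured TCP pose, the force and the opening at its end, in the units of the state.
- r.sense(): the state, without advancing time (a new reading comes with each control period).
- camera(name): name is "scene" or "side" or "wrist"; returns (picture, depth): 400x640x3 uint8, blue, green, red; 400x640 float32, m along the optical axis (not along the pixel's ray), 0 where there is no reading.
- camera_model(name): a dict with "intrinsics" (3x3 intrinsics, pixels), "D" ([k1, k2, p1, p2, k3] as OpenCV has them; the pictures are not rectified), "T" (4x4, takes a point from camera to world coordinates). Camera axes: x right, y up, looking along -z (the intrinsics and any distortion apply to the point x, -y, -z); pixel columns grow to the right and rows downward; lengths in m; the calibration is good to about 2 mm. A picture is of the moment at which its call begins: read the wrist's pose just before it. camera_model takes no time and is no camera call; for the wrist camera it gives the pose at the moment of the call.
- r.finish_job(): hands the job in, once; it reports no verdict.
Trained networks look in the newest picture that a camera, given by its name, has taken for a name from the list of things; names that differ only in an ending like _2 or _b are one class to them, and where a whole thing is asked for, a point or a joint stands for the part that bears it (a point fixed in the world has none). Each returns a list of dicts, best first, with "conf" (0 to 1); they miss things now and then, are a little off and sometimes report something else, mostly with a low value. They report only what shows in the picture. A call takes as long as a camera call.
- nets.look_for(camera, thing): "xy" ([column, row] in pixels, amid what is visible of it).
The state is a dict: "clock": time; "joint_pos": joint angles; "dq": joint speeds; "tau": joint torques, N m; "eef_pos": TCP position; "tool_rot": TCP orientation; "ft_force": force on the tool from outside, world axes, zero at the start; "moment": the same for the moment, N m; "finger_gap": finger opening in m.
Only numpy, scipy, OpenCV 4.12 (cv2) and the standard library are available. Lean on these libraries where they do the work, as an engineer would, in place of code of your own. Each camera call takes 0.05 s, during which the arm holds its last target.

### The job

Clear the caddy off the drilling jig by hanging it by its handle across both prongs of the yellow hook stand, then lift every brush back out of the mould and lay each, socket up, in its own bay of the jig, pushed fully home against both the far fence and the blue side stop. Once all of them are registered, swing the red vacuum lever fully over, away from the robot; at the end the backs must still be home, and the tools, bottles and other things on the bench left where they are.

Things in the scene. Friction and masses are not known exactly. Their poses are not given: they have to be found in the camera images.
- mould: fixed aluminium mould block 350 x 190 x 24 mm (x, y, z), origin at the centre of its underside on the bench. Four open rectangular cavities in its top, 134 x 50 mm (long along x), 14 mm deep (floor 10 mm above the bench), centred at x = +-80, y = +-41 mm; two or three hold a brush back, the others are empty.
- back1: moulded brush back (may be absent): light wood-coloured bar 130 x 46 x 30 mm (x, y, z), square ends, with a round black handle socket, 30 mm across, standing 14 mm higher on its middle. 0.08 to 0.17 kg. Origin at the centre of its underside, x along it, z towards the socket. Starts in a mould cavity with 2 mm play all round, its upper 16 mm standing out; grip it there across its width.
- back2: moulded brush back (may be absent): light wood-coloured bar 130 x 46 x 30 mm (x, y, z), square ends, with a round black handle socket, 30 mm across, standing 14 mm higher on its middle. 0.08 to 0.17 kg. Origin at the centre of its underside, x along it, z towards the socket. Starts in a mould cavity with 2 mm play all round, its upper 16 mm standing out; grip it there across its width.
- back3: moulded brush back (may be absent): light wood-coloured bar 130 x 46 x 30 mm (x, y, z), square ends, with a round black handle socket, 30 mm across, standing 14 mm higher on its middle. 0.08 to 0.17 kg. Origin at the centre of its underside, x along it, z towards the socket. Starts in a mould cavity with 2 mm play all round, its upper 16 mm standing out; grip it there across its width.
- back4: moulded brush back (may be absent): light wood-coloured bar 130 x 46 x 30 mm (x, y, z), square ends, with a round black handle socket, 30 mm across, standing 14 mm higher on its middle. 0.08 to 0.17 kg. Origin at the centre of its underside, x along it, z towards the socket. Starts in a mould cavity with 2 mm play all round, its upper 16 mm standing out; grip it there across its width.
- jig: fixed drilling jig: grey bed plate 12 mm thick, x -130 to +105 mm, y -250 to +150 mm about its origin, which lies at bench level. Far stop: an aluminium fence along y with its near face at x = +80 mm. Each of the three bays has a blue side stop bar 12 mm wide, x -33 to +57 mm, on its +y side. All stops stand 12 mm above the bed.
- bay1 (a point): left (+y) bay of the jig: point on the bed's surface (12 mm above the bench) where the centre of a back's underside lies when the back, along the jig's x, has its end against the far fence (65 mm ahead, +x) and its side against the blue stop (23 mm to the left, +y). Axes as the jig. Bays are 100 mm apart; any back may go in any bay.
- bay2 (a point): middle bay of the jig: point on the bed's surface (12 mm above the bench) where the centre of a back's underside lies when the back, along the jig's x, has its end against the far fence (65 mm ahead, +x) and its side against the blue stop (23 mm to the left, +y). Axes as the jig. Bays are 100 mm apart; any back may go in any bay.
- bay3 (a point): right (-y) bay of the jig: point on the bed's surface (12 mm above the bench) where the centre of a back's underside lies when the back, along the jig's x, has its end against the far fence (65 mm ahead, +x) and its side against the blue stop (23 mm to the left, +y). Axes as the jig. Bays are 100 mm apart; any back may go in any bay.
- lever (a joint): vacuum lever with a red handle at the right (-y) edge of the jig bed, on a small block. 0 (off) leaning to the jig's -x, 1.0 rad (on) leaning to its +x; it pivots about the jig's y axis, starts near 0 and stays where it is left.
- lever_tip (a point): centre of the lever's red ball (26 mm across), 80 mm from the pivot on a thin steel rod; the pivot is fixed, about 34 mm above the bench. Under 2 N at the ball moves it.
- caddy: red open caddy 116 x 66 x 55 mm (x, y, z), brass ferrules fixed inside, 0.3 kg. Rigid steel arch handle: a straight round bar, 10 mm thick, along the caddy's x, 125 mm above its underside, legs at x = +-53 mm. Origin at the centre of its underside. It starts standing on the jig bed in the middle bay, between the stops.
- caddy_bar (a point): centre of the caddy's handle bar
- hook: fixed yellow hook stand, origin at the foot of its post. Two level steel prongs, 10 mm thick, at y = +-30 mm, point to the stand's -x, axes 190 mm above the bench, from a cross bar at x = -18 to x = -100 mm; their tips (x = -108 mm) turn up, tops 19 mm above the prong axis. The space between the prongs is open, so a gripper fits there.
- saddle (a point): between the two prongs, where the centre of the caddy's handle bar lies when it rests across both prongs (200 mm above the bench, 65 mm before the post). Axes as the stand.
- glue1: white glue bottle with a yellow label, 60 mm across, 190 mm tall, at the back; leave it alone
- jar: amber glass jar, 60 mm across, 80 mm tall, at the back; leave it alone
- screwdriver: screwdriver with a red handle, 180 mm, lying between the robot and the mould; leave it alone
- mallet: blue-headed mallet with a yellow handle, 260 mm, lying behind the jig; leave it alone

How it is judged:
By the outcome, as a careful person would: the job done as asked, in the order asked, and still so for the second after the job is handed in, with the robot touching nothing.
Of back1, back2, back3, back4 only 2 to 3 are there at a start; the rules pass over those that are not, and their reading is None.
At some moment in a run one of back1, back2, back3, back4 may be knocked a few centimetres aside while the robot is not near it.
It also fails if it takes over 210 s, if anything falls off the work surface, if the arm or the gripper's body presses on something with over 40 N, if the wrist force passes 120 N, or if a joint passes its speed limit or range.

## Working session

There is one attempt and no reset: what is moved stays moved. The work goes in short steps, Python scripts to look and compute and a tool call to move; the robot and the scene stay as the last step left them, time stands still between calls to the robot, and variables do not carry over. Pictures are saved under pics/ and viewed, and the job is handed in when it is done.

Besides the shell and the picture viewer there is one more tool, called after "Emit:" by a JSON object that holds its "op" and its "data". jog_arm: Moves the arm, as the interface text tells. Its arguments: {"type":"object","properties":{"deltas":{"type":"array","items":{"type":"array","items":{"type":"number"}}},"grip_force":{"type":"number"}},"required":["deltas"]}

```bash
ls; mkdir -p pics; cat > h.py <<'E'
import numpy as np, cv2
from scipy.spatial.transform import Rotation as R
from cell import r, camera, camera_model, nets
def world(m,d,uv):
    K=np.array(m["intrinsics"]);D=np.array(m["D"],float);T=np.array(m["T"])
    uv=np.atleast_2d(np.array(uv,float))
    n=cv2.undistortPoints(uv.reshape(-1,1,2),K,D).reshape(-1,2)
    z=np.array([d[int(round(v)),int(round(u))] for u,v in uv]) if not np.isscalar(d) else np.full(len(uv),d)
    p=np.c_[n[:,0]*z,-n[:,1]*z,-z]
    return p@T[:3,:3].T+T[:3,3]
def plane(m,uv,h):
    K=np.array(m["intrinsics"]);D=np.array(m["D"],float);T=np.array(m["T"])
    uv=np.atleast_2d(np.array(uv,float))
    n=cv2.undistortPoints(uv.reshape(-1,1,2),K,D).reshape(-1,2)
    d=np.c_[n[:,0],-n[:,1],-np.ones(len(n))]@T[:3,:3].T
    return T[:3,3]+d*((h-T[2,3])/d[:,2])[:,None]
def cloud(m,dep):
    v,u=np.mgrid[0:400,0:640]
    K=np.array(m["intrinsics"]);D=np.array(m["D"],float);T=np.array(m["T"])
    n=cv2.undistortPoints(np.c_[u.ravel(),v.ravel()].astype(float).reshape(-1,1,2),K,D).reshape(-1,2)
    z=dep.ravel()
    p=np.c_[n[:,0]*z,-n[:,1]*z,-z]@T[:3,:3].T+T[:3,3]
    p[z==0]=np.nan
    return p.reshape(400,640,3)
def proj(m,P):
    K=np.array(m["intrinsics"]);D=np.array(m["D"],float);T=np.linalg.inv(np.array(m["T"]))
    P=np.atleast_2d(P)@T[:3,:3].T+T[:3,3]
    P=P*[1,-1,-1]
    return cv2.projectPoints(P.reshape(-1,1,3),np.zeros(3),np.zeros(3),K,D)[0].reshape(-1,2)
def st():
    s=r.sense(); return s
E
python3 - <<'E'
from h import *
for c in ["scene","side","wrist"]:
    p,d=camera(c); m=camera_model(c); cv2.imwrite(f"pics/{c}0.png",p); np.save(f"/tmp/{c}0.npy",d)
    print(c,np.round(m["T"],3).tolist(),np.round(m["intrinsics"],1).tolist(),m["D"])
s=r.sense();print(s, r.pinch_z)
E
```

```text
pics
scene [[-0.295, -0.795, 0.53, 1.267], [0.956, -0.245, 0.163, 0.196], [0.0, 0.555, 0.832, 1.146], [0.0, 0.0, 0.0, 1.0]] [[448.7, 0.0, 321.1], [0.0, 448.7, 202.0], [0.0, 0.0, 1.0]] [-0.09879137  0.          0.          0.          0.        ]
side [[-0.81, 0.365, -0.459, 0.192], [-0.586, -0.487, 0.647, 0.602], [0.012, 0.793, 0.609, 0.703], [0.0, 0.0, 0.0, 1.0]] [[388.5, 0.0, 314.8], [0.0, 388.5, 195.9], [0.0, 0.0, 1.0]] [-0.06789096  0.          0.          0.          0.        ]
wrist [[0.258, 0.917, 0.305, 0.24], [-0.966, 0.245, 0.08, -0.583], [-0.001, -0.315, 0.949, 0.374], [0.0, 0.0, 0.0, 1.0]] [[293.1, 0.0, 321.6], [0.0, 293.1, 197.3], [0.0, 0.0, 1.0]] [-0.04056532  0.          0.          0.          0.        ]
{'clock': 0.15, 'joint_pos': array([ 1.20740952,  0.43507227,  0.02494973,  1.57386066, -0.01159967,
        1.13398325, -0.07507353]), 'dq': array([-0.00060967, -0.00327933, -0.00024268, -0.00281566, -0.00058761,
        0.00020829,  0.00129561]), 'tau': array([ 1.71461499e-03, -6.70889640e+01,  1.02571204e+00, -3.16447234e+01,
        1.55548862e-02,  9.07934213e-03,  5.05264012e-06]), 'eef_pos': array([ 0.16102608, -0.60352159,  0.23071077]), 'tool_rot': array([ 1.01566305,  1.32235908, -1.01460087]), 'ft_force': array([ 0.56539413, -0.8269616 , -1.002002  ]), 'moment': array([ 0.05606777, -0.01024815,  0.00304166]), 'finger_gap': 0.08524486229213853} 0.0187
```

View pics/scene0.png

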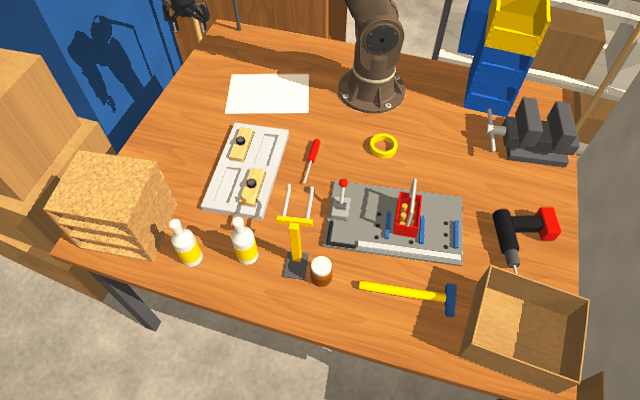

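View pics/side0.png

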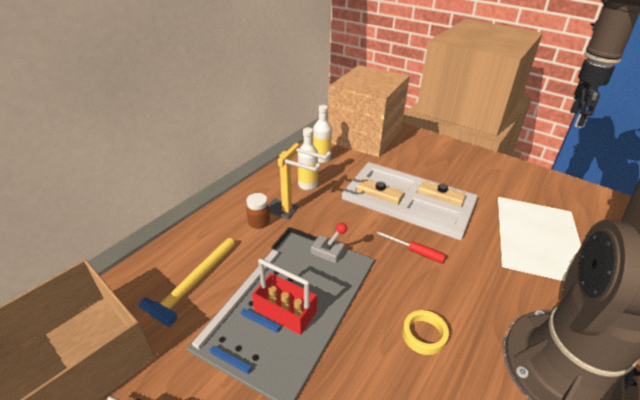

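View pics/wrist0.png

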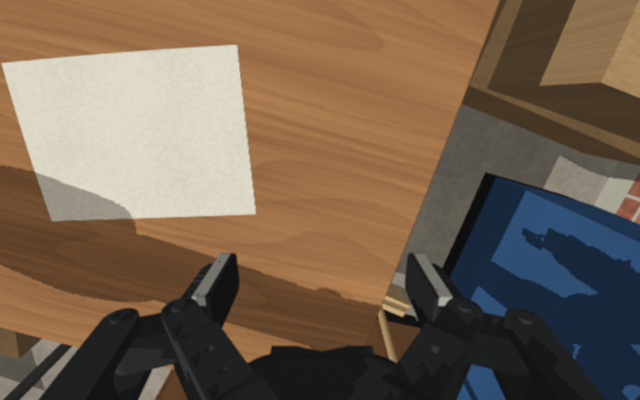

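The scene camera shows the mould around (245,170) with backs at (241,144) and (253,185), the hook at (295,235), the jig at (395,220) with the caddy at (407,215), and the lever's red ball at (343,183). Next I'll make an orthographic top-down map.

```bash
cat > ortho.py <<'E'
from h import *
def ortho(cams,x0,x1,y0,y1,s=0.001):
    H=int((x1-x0)/s);W=int((y1-y0)/s)
    out=[]
    for c in cams:
        p,d=camera(c);m=camera_model(c)
        # upsample
        C=cloud(m,d).astype(np.float32)
        ok=d>0
        hm=np.full((H,W),-1.,np.float32);im=np.zeros((H,W,3),np.uint8)
        P=C[ok];col=p[ok]
        i=((x1-P[:,0])/s).astype(int);j=((y1-P[:,1])/s).astype(int)
        k=(i>=1)&(i<H-2)&(j>=1)&(j<W-2)&(P[:,2]<0.35)
        i,j,P,col=i[k],j[k],P[k],col[k]
        o=np.argsort(P[:,2]);i,j,P,col=i[o],j[o],P[o],col[o]
        for a in (-1,0,1):
            for b in (-1,0,1):
                hm[i+a,j+b]=P[:,2];im[i+a,j+b]=col
        out.append((im,hm,P,col))
    return out
if __name__=="__main__":
    import sys
    o=ortho(["scene","side"],0.2,0.95,-0.6,0.3)
    for c,(im,hm,P,col) in zip(["scene","side"],o):
        cv2.imwrite(f"pics/o_{c}.png",cv2.resize(im,(800,int(800*im.shape[0]/im.shape[1]))))
        np.savez(f"/tmp/o_{c}.npz",P=P,col=col)
E
python3 ortho.py
python3 - <<'E'
from h import *
for c in ["scene","side"]:
  d=np.load(f"/tmp/{c}0.npy");m=camera_model(c)
  for t in ["back1","caddy","caddy_bar","lever_tip","hook","mould","jig"]:
    for q in nets.look_for(c,t):
      print(c,t,round(q["conf"],2),np.round(q["xy"]),np.round(world(m,d,q["xy"])[0],3))
E
```

```text
scene back1 0.89 [241. 146.] [ 0.429 -0.335  0.04 ]
scene back1 0.59 [249. 189.] [ 0.582 -0.243  0.039]
scene caddy 0.63 [408. 212.] [0.505 0.233 0.017]
scene caddy_bar 0.97 [410. 214.] [0.585 0.236 0.131]
scene hook 0.64 [295. 238.] [ 0.751 -0.032  0.139]
scene hook 0.26 [389. 223.] [0.565 0.187 0.025]
scene mould 0.6 [244. 174.] [ 0.522 -0.289  0.024]
scene jig 0.76 [390. 226.] [0.565 0.191 0.012]
scene jig 0.66 [409. 212.] [0.584 0.231 0.136]
side back1 0.74 [443. 193.] [ 0.405 -0.331  0.041]
side back1 0.61 [379. 189.] [0.192 0.602 0.703]
side back1 0.21 [339. 232.] [0.522 0.041 0.104]
side caddy 0.9 [283. 297.] [0.537 0.224 0.048]
side caddy_bar 0.67 [283. 303.] [0.536 0.227 0.031]
side lever_tip 0.62 [337. 228.] [0.527 0.04  0.11 ]
side hook 0.78 [287. 175.] [ 0.733 -0.035  0.13 ]
side mould 0.75 [408. 203.] [ 0.471 -0.247  0.029]
side mould 0.75 [340. 230.] [0.517 0.042 0.111]
side jig 0.71 [283. 326.] [0.508 0.262 0.014]
```

View pics/o_scene.png

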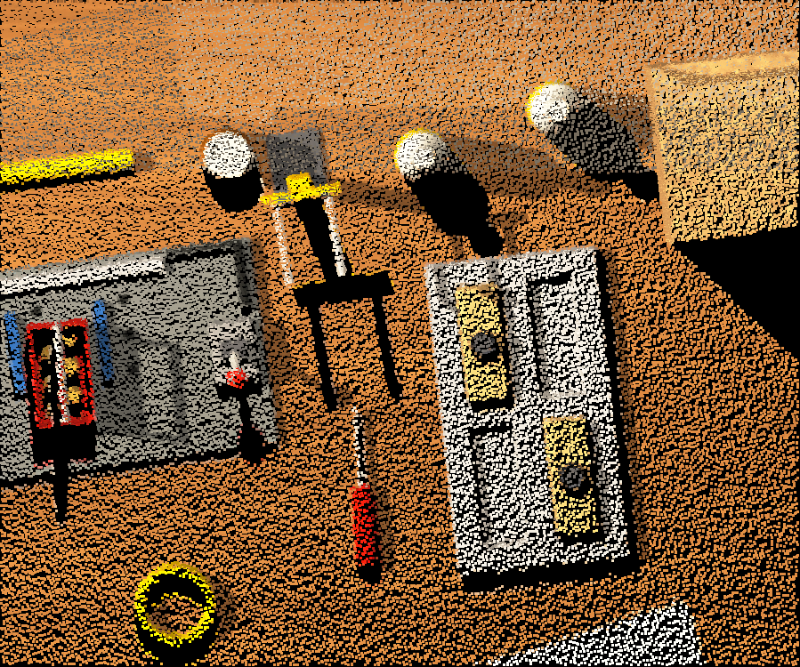

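View pics/o_side.png

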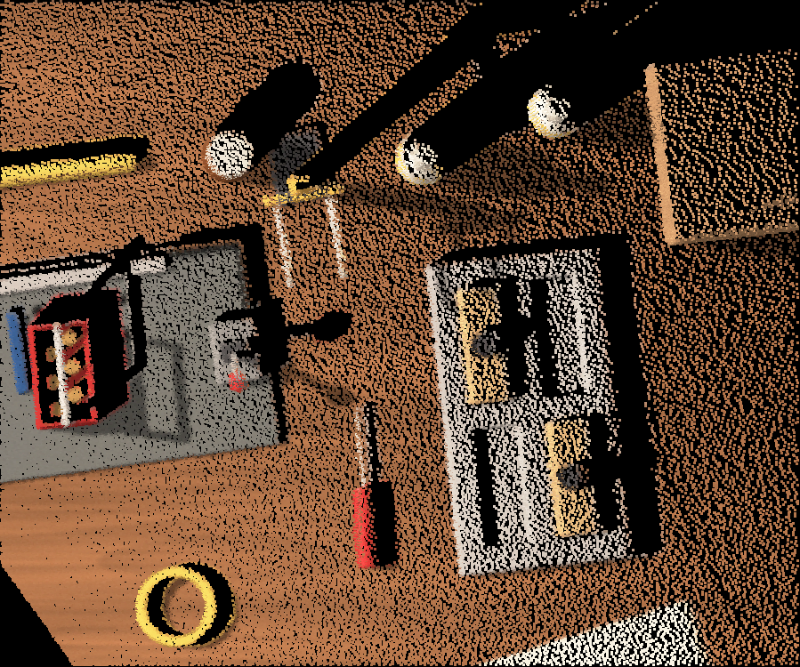

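The top-down maps show two backs: one in the mould's far-left cavity and one in its near-right cavity. The caddy is in the middle bay. Next I'll fit poses from the depth.

```bash
cat > fit.py <<'E'
from h import *
def get(c):
    z=np.load(f"/tmp/o_{c}.npz"); return z["P"],z["col"].astype(int)
def sel(P,x,y,z): return (P[:,0]>x[0])&(P[:,0]<x[1])&(P[:,1]>y[0])&(P[:,1]<y[1])&(P[:,2]>z[0])&(P[:,2]<z[1])
def rect(Q):
    q=(Q[:,:2]*1000).astype(np.float32); (c,s,a)=cv2.minAreaRect(q); return np.round(c,1),np.round(s,1),round(a,2)
for c in ["scene","side"]:
    P,col=get(c); hsv=cv2.cvtColor(col.astype(np.uint8)[None],cv2.COLOR_BGR2HSV)[0].astype(int)
    print(c)
    k=sel(P,(0.28,0.7),(-0.45,-0.15),(0.017,0.029))&(hsv[:,1]<60); print("mould",rect(P[k]),P[k][:,2].mean())
    wood=(hsv[:,0]>12)&(hsv[:,0]<30)&(hsv[:,1]>60)
    for n,(x,y) in {"A":((.46,.65),(-.30,-.18)),"B":((.33,.51),(-.42,-.28))}.items():
        k=sel(P,x,y,(0.034,0.046))&wood; print("back",n,rect(P[k]),P[k][:,2].mean())
        k=sel(P,x,y,(0.046,0.06)); print("sock",P[k].mean(0),k.sum())
    k=sel(P,(.4,.75),(.1,.3),(0.110,0.145)); Q=P[k];print("bar",k.sum(),Q.mean(0),Q[:,2].max(),rect(Q))
    k=sel(P,(.6,.85),(-.15,.05),(0.175,0.2)); Q=P[k]
    k=sel(P,(.6,.72),(-.15,.05),(0.17,0.215))&(hsv[:,1]<70); Q=P[k]; print("prongs",len(Q),rect(Q))
    for lo,hi in((-.2,-.055),(-.055,.1)):
        q=Q[(Q[:,1]>lo)&(Q[:,1]<hi)]
        if len(q)>5:
            v=np.polyfit(q[:,0],q[:,1],1);print("  prong",v,np.rad2deg(np.arctan(v[0])),q[:,0].min(),q[:,0].max(),np.polyval(v,0.67),q[:,2].mean())
    yel=(hsv[:,0]>20)&(hsv[:,0]<35)&(hsv[:,1]>150)
    k=sel(P,(.65,.85),(-.15,.05),(0.15,0.25))&yel;print("crossbar",rect(P[k]),P[k].mean(0))
    k=sel(P,(.35,.75),(-.1,.3),(0.007,0.017))&(hsv[:,1]<80); print("bed",rect(P[k]),P[k][:,2].mean(),k.sum())
    k=sel(P,(.55,.75),(.1,.3),(0.02,0.03))&(hsv[:,1]<60); 
    Q=P[k]; ang=np.deg2rad(8.); 
    if len(Q)>10: print("fence",rect(Q))
    blue=(hsv[:,0]>95)&(hsv[:,0]<125)&(hsv[:,1]>120)
    for lo,hi in((.14,.21),(.25,.3)):
        k=sel(P,(.4,.7),(lo,hi),(0.018,0.032))&blue
        if k.sum()>10: print("stop",rect(P[k]),P[k].mean(0))
    red=((hsv[:,0]<8)|(hsv[:,0]>172))&(hsv[:,1]>140)
    k=sel(P,(.45,.65),(-.02,.1),(0.05,0.16))&red; print("ball",P[k].mean(0),P[k].min(0),P[k].max(0))
    k=sel(P,(.4,.65),(.15,.3),(0.045,0.08))&red; print("caddytop",rect(P[k]))
E
python3 fit.py
```

```text
scene
mould (array([ 487.4, -291.9]), array([356.2, 194.2]), 6.43) 0.023547085
back A (array([ 565.4, -241.1]), array([130.4,  47.4]), 6.43) 0.03916858
sock [ 0.565678   -0.24054012  0.05316748] 68
back B (array([ 415.4, -340.7]), array([135.5,  48.1]), 6.79) 0.039514363
sock [ 0.41696486 -0.3403825   0.05259982] 65
bar 143 [0.53781456 0.2312327  0.13753864] 0.14477138 (array([530.8, 231.2]), array([114.8,  10.2]), 5.06)
prongs 221 (array([677.8, -47.6]), array([85.9, 69.5]), 9.58)
  prong [ 0.18049643 -0.20002068] 10.231522018928636 0.6400074 0.7199016 -0.07908807633086679 0.19655634
  prong [ 0.17871318 -0.13800731] 10.13254204445861 0.63035893 0.7155789 -0.018269480418886153 0.19701739
crossbar (array([739.4, -36.3]), array([29.4, 88.6]), 11.57) [ 0.738658   -0.0357964   0.18995073]
bed (array([581.8, 113.1]), array([304.9, 402.8]), 5.87) 0.01258034 4109
fence (array([609.5, 192.6]), array([ 92.7, 203. ]), 10.35)
stop (array([569.3, 183.5]), array([88.2, 10.6]), 7.24) [0.5723174  0.18407448 0.02437814]
stop (array([554.9, 282.1]), array([90.7, 12.3]), 7.78) [0.55684084 0.2829375  
[... 671 characters left out ...]
  prong [ 0.16842122 -0.19276178] 9.560105898492338 0.63659215 0.7191504 -0.07991956573898731 0.195266
  prong [ 0.1701263 -0.132876 ] 9.655078366989304 0.627754 0.71998274 -0.018891381794193196 0.19556576
crossbar (array([737.9, -36.4]), array([22. , 83.7]), 10.05) [ 0.730881   -0.02544256  0.19113548]
bed (array([581.8, 117.7]), array([295.5, 406.3]), 7.89) 0.012693038 6723
fence (array([641.1, 206.4]), array([ 83.2, 205.9]), 30.51)
stop (array([552.5, 280.7]), array([89.5, 12.7]), 7.7) [0.5506571  0.28180167 0.02409615]
ball [0.5204515  0.03523399 0.11376859] [0.5095405  0.02213503 0.09992313] [0.5345363  0.04332636 0.12304647]
caddytop (array([529. , 229.7]), array([116.8,  69.1]), 5.99)
```

```bash
cat >> h.py <<'E'
def info():
    s=r.sense(); M=R.from_rotvec(s["tool_rot"]).as_matrix()
    print("t",round(s["clock"],2),"tcp",np.round(s["eef_pos"],4),"tx",np.round(M[:,0],3),"zyaw",round(np.degrees(np.arctan2(M[1,2],M[0,2])),2),"q",np.round(s["joint_pos"],2),"F",np.round(s["ft_force"],1),"gap",round(s["finger_gap"],4))
    return s,M
def go(x,y,z,zyaw):
    """deltas in 25mm units in the current tool frame, and spin; if spin shared"""
    s,M=info()
    d=np.array([x,y,z])-s["eef_pos"]; print("move tool axes (units):",np.round(M.T@d/0.025,2))
    cur=np.arctan2(M[1,2],M[0,2]); 
    for a in (0,np.pi):
        dy=(np.radians(zyaw)+a-cur+np.pi)%(2*np.pi)-np.pi
        print("spin about tool x:",round(-dy if M[2,0]<0 else dy,3))
E
python3 -c "
from h import *
go(.5295,.2308,.25,95.5)
s,M=info();print(M.round(3))"
```

```text
t 0.95 tcp [ 0.1611 -0.6039  0.2313] tx [-0. -0. -1.] zyaw -75.06 q [ 1.21  0.43  0.02  1.57 -0.01  1.13 -0.08] F [-0.2 -0.5  0.1] gap 0.0855
move tool axes (units): [ -0.75  22.84 -28.46]
spin about tool x: -2.977
spin about tool x: 0.165
t 0.95 tcp [ 0.1611 -0.6039  0.2313] tx [-0. -0. -1.] zyaw -75.06 q [ 1.21  0.43  0.02  1.57 -0.01  1.13 -0.08] F [-0.2 -0.5  0.1] gap 0.0855
[[-0.     0.966  0.258]
 [-0.     0.258 -0.966]
 [-1.    -0.     0.   ]]
```

Emit:
{"op": "jog_arm", "data": {"deltas": [[-0.03,0.79,-0.98,0,-1],[-0.03,0.79,-0.98,0,-1],[-0.03,0.79,-0.98,0,-1],[-0.03,0.79,-0.98,0,-1],[-0.03,0.79,-0.98,0,-1],[-0.03,0.79,-0.98,0,-1],[-0.03,0.79,-0.98,0,-1],[-0.03,0.79,-0.98,0,-1]]}}

```text
clock: 1.95
eef_pos: [0.2637, -0.3729, 0.2375]
tool_rot: [1.015, 1.321, -1.015]
ft_force: [0.4, 0.4, -0.0]
finger_gap: 0.085
```

Emit:
{"op": "jog_arm", "data": {"deltas": [[-0.03,0.79,-0.98,0,-1],[-0.03,0.79,-0.98,0,-1],[-0.03,0.79,-0.98,0,-1],[-0.03,0.79,-0.98,0,-1],[-0.03,0.79,-0.98,0,-1],[-0.03,0.79,-0.98,0,-1],[-0.03,0.79,-0.98,0,-1],[-0.03,0.79,-0.98,0,-1]]}}

```text
clock: 2.95
eef_pos: [0.3658, -0.1428, 0.2436]
tool_rot: [1.015, 1.321, -1.015]
ft_force: [0.1, -0.2, -0.2]
finger_gap: 0.0856
```

Emit:
{"op": "jog_arm", "data": {"deltas": [[-0.03,0.79,-0.98,0,-1],[-0.03,0.79,-0.98,0,-1],[-0.03,0.79,-0.98,0,-1],[-0.03,0.79,-0.98,0,-1],[-0.03,0.79,-0.98,0,-1],[-0.03,0.79,-0.98,0,-1],[-0.03,0.79,-0.98,0,-1],[-0.03,0.79,-0.98,0.165,-1]]}}

```text
clock: 3.95
eef_pos: [0.468, 0.0872, 0.2494]
tool_rot: [1.141, 1.251, -1.141]
ft_force: [-0.3, 0.5, 0.5]
finger_gap: 0.0851
```

```bash
python3 -c "
from h import *
go(.5295,.2308,.25,95.5)"
```

```text
t 3.95 tcp [0.468  0.0872 0.2494] tx [ 0. -0. -1.] zyaw -84.71 q [ 0.15  0.22 -0.53  1.86  0.13  1.09 -1.91] F [-0.3  0.5  0.5] gap 0.0851
move tool axes (units): [-0.02  2.98 -5.49]
spin about tool x: 3.138
spin about tool x: -0.004
```

Emit:
{"op": "jog_arm", "data": {"deltas": [[0,0.5,-0.915,0,-1],[0,0.5,-0.915,0,-1],[0,0.5,-0.915,0,-1],[0,0.5,-0.915,0,-1],[0,0.5,-0.915,0,-1],[0,0.48,-0.915,0,-1],[0,0,0,0,-1],[0,0,0,0,-1]]}}

```text
clock: 4.95
eef_pos: [0.5285, 0.2296, 0.2491]
tool_rot: [1.138, 1.253, -1.139]
ft_force: [-0.1, 0.4, -0.1]
finger_gap: 0.0851
```

```bash
python3 -c "
from h import *
p,d=camera('wrist');m=camera_model('wrist');cv2.imwrite('pics/w1.png',p)
go(.5295,.2308,.25,95.5)
C=cloud(m,d);k=(C[...,2]>.12)&(C[...,2]<.146)&(C[...,1]>.2)&(C[...,1]<.27);Q=C[k];print(len(Q),Q.mean(0),cv2.minAreaRect((Q[:,:2]*1000).astype(np.float32)),np.median(Q[:,2]))"
```

```text
t 5.0 tcp [0.5285 0.2292 0.2492] tx [-0.    -0.001 -1.   ] zyaw -84.56 q [-0.11  0.4  -0.54  1.64  0.22  1.17 -2.18] F [0.2 0.  0.6] gap 0.0853
move tool axes (units): [-0.03  0.05 -0.06]
spin about tool x: 3.141
spin about tool x: -0.001
1335 [0.53384862 0.23035478 0.14136626] ((530.167236328125, 229.88824462890625), (114.43568420410156, 9.694841384887695), 5.188146114349365) 0.14172178459441143
```

View pics/w1.png

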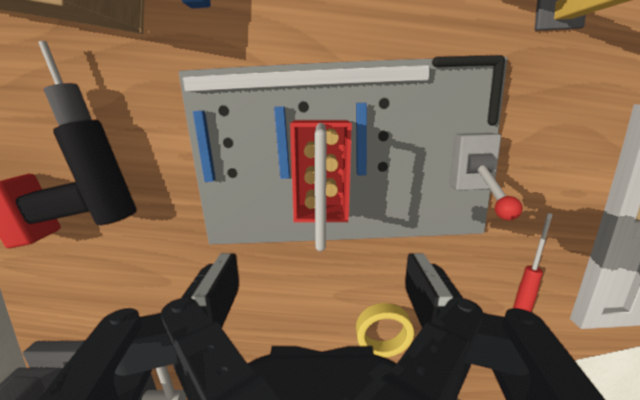

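The wrist camera is centred over the caddy bar at (320,185), in line with the jaws. I'll lower and grip.

Emit:
{"op": "jog_arm", "data": {"deltas": [[0.9,0.05,-0.06,0,-1],[0.9,0,0,0,-1],[0.9,0,0,0,-1],[0.9,0,0,0,-1],[0.9,0,0,0,-1],[0.73,0,0,0,-1],[0,0,0,0,1],[0,0,0,0,1]], "grip_force": 60}}

```text
clock: 6.0
eef_pos: [0.5301, 0.2319, 0.1193]
tool_rot: [1.139, 1.252, -1.138]
ft_force: [0.0, -0.0, 0.7]
finger_gap: 0.0514
```

Emit:
{"op": "jog_arm", "data": {"deltas": [[0,0,0,0,1],[0,0,0,0,1],[0,0,0,0,1],[0,0,0,0,1],[0,0,0,0,1],[-0.5,0,0,0,1],[-0.5,0,0,0,1],[-0.5,0,0,0,1]]}}

```text
clock: 7.0
eef_pos: [0.5297, 0.2319, 0.1571]
tool_rot: [1.139, 1.253, -1.138]
ft_force: [0.1, 0.1, -2.0]
finger_gap: 0.008
```

```bash
python3 -c "
from h import *
info()"
```

```text
t 7.0 tcp [0.5297 0.2319 0.1571] tx [ 0.  0. -1.] zyaw -84.51 q [-0.14  0.49 -0.52  1.75  0.28  0.98 -2.24] F [ 0.1  0.1 -2. ] gap 0.008
```

Emit:
{"op": "jog_arm", "data": {"deltas": [[-0.75,0,0,0,1],[-0.75,0,0,0,1],[-0.75,0,0,0,1],[-0.75,0,0,0,1],[-0.75,0,0,0,1],[-0.75,0,0,0,1],[0,0,0,0,1],[0,0,0,0,1]]}}

```text
clock: 8.0
eef_pos: [0.5294, 0.2315, 0.268]
tool_rot: [1.138, 1.253, -1.139]
ft_force: [-0.3, -0.3, -2.7]
finger_gap: 0.0078
```

```bash
python3 -c "
from h import *
go(.675,-.0483,.27,9.8)
p,d=camera('wrist');m=camera_model('wrist');cv2.imwrite('pics/w2.png',p)
p,d=camera('scene');cv2.imwrite('pics/s2.png',p[60:360,200:520])"
```

```text
t 8.0 tcp [0.5294 0.2315 0.268 ] tx [-0.001 -0.    -1.   ] zyaw -84.52 q [-0.11  0.39 -0.55  1.6   0.21  1.21 -2.18] F [-0.3 -0.3 -2.7] gap 0.0078
move tool axes (units): [-0.08  4.73 11.7 ]
spin about tool x: -1.646
spin about tool x: 1.495
```

View pics/w2.png

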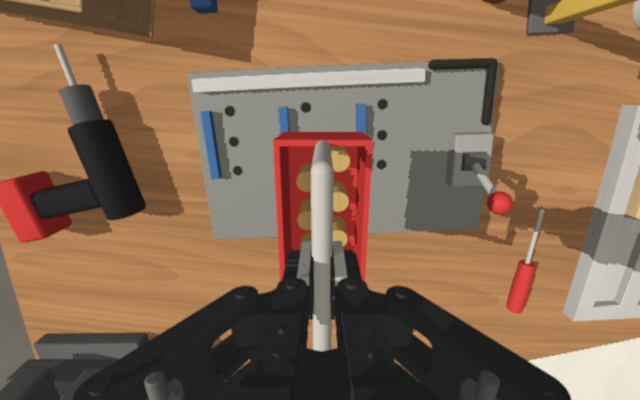

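View pics/s2.png

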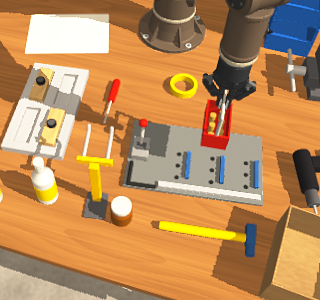

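Emit:
{"op": "jog_arm", "data": {"deltas": [[0,0,0,-0.165,1],[0,0,0,-0.165,1],[0,0,0,-0.165,1],[0,0,0,-0.165,1],[0,0,0,-0.165,1],[0,0,0,-0.165,1],[0,0,0,-0.165,1],[0,0,0,-0.165,1]]}}

```text
clock: 9.1
eef_pos: [0.5294, 0.2315, 0.2678]
tool_rot: [0.117, 1.569, -0.118]
ft_force: [-0.2, -0.1, -2.8]
finger_gap: 0.0078
```

Emit:
{"op": "jog_arm", "data": {"deltas": [[0,0,0,-0.165,1],[0,0,0,-0.16,1],[0,0,0,0,1],[0,0,0,0,1],[0,-0.5,0,0,1],[0,-0.9,0,0,1],[0,-0.9,0,0,1],[0,-0.9,0,0,1]]}}

```text
clock: 10.1
eef_pos: [0.5435, 0.1512, 0.2685]
tool_rot: [-0.132, 1.567, 0.131]
ft_force: [0.8, 0.3, -3.9]
finger_gap: 0.0079
```

```bash
python3 -c "
from h import *
go(.542,-.0713,.268,9.8)"
```

```text
t 10.1 tcp [0.5435 0.1512 0.2685] tx [ 0.    -0.001 -1.   ] zyaw 9.62 q [ 0.28  0.46 -0.92  1.62  0.38  1.26 -0.55] F [ 0.8  0.3 -3.9] gap 0.0079
move tool axes (units): [ 0.03 -8.76 -1.54]
spin about tool x: -0.003
spin about tool x: 3.138
```

Emit:
{"op": "jog_arm", "data": {"deltas": [[0,-0.95,-0.19,0,1],[0,-0.95,-0.19,0,1],[0,-0.95,-0.19,0,1],[0,-0.95,-0.19,0,1],[0,-0.95,-0.19,0,1],[0,-0.95,-0.19,0,1],[0,-0.95,-0.19,0,1],[0,-0.95,-0.19,0,1]]}}

```text
clock: 11.1
eef_pos: [0.5376, -0.0426, 0.2686]
tool_rot: [-0.132, 1.567, 0.131]
ft_force: [-0.2, -0.2, -2.5]
finger_gap: 0.0078
```

Emit:
{"op": "jog_arm", "data": {"deltas": [[0,-0.7,0,0,1],[0,-0.5,0,0,1],[0,0,0,0,1],[0.5,0,0,0,1],[0.5,0,0,0,1],[0.5,0,0,0,1],[0.4,0,0,0,1],[0,0,0,0,1]]}}

```text
clock: 12.1
eef_pos: [0.5425, -0.0703, 0.2201]
tool_rot: [-0.133, 1.568, 0.134]
ft_force: [0.2, -1.0, -2.7]
finger_gap: 0.0075
```

```bash
python3 -c "
from h import *
go(.675,-.0483,.22,9.8)
p,d=camera('wrist');m=camera_model('wrist');cv2.imwrite('pics/w3.png',p)
C=cloud(m,d)
hsv=cv2.cvtColor(p,cv2.COLOR_BGR2HSV)
k=(C[...,2]>.185)&(C[...,2]<.225)&(C[...,0]>.6);Q=C[k];print(len(Q))
for lo,hi in((-.12,-.05),(-.05,.03)):
    q=Q[(Q[:,1]>lo)&(Q[:,1]<hi)&(Q[:,0]<.715)]
    if len(q)>9:
        v=np.polyfit(q[:,0],q[:,1],1);print(len(q),q.min(0),q.max(0),np.polyval(v,.67),np.degrees(np.arctan(v[0])))
k=(C[...,2]>.2)&(C[...,0]<.6)&(C[...,2]<.25);Q=C[k];print('bar?',len(Q),Q.mean(0),cv2.minAreaRect((Q[:,:2]*1000).astype(np.float32)))
p,d=camera('scene');cv2.imwrite('pics/s3.png',cv2.resize(p[100:300,200:520],None,fx=2,fy=2))"
```

```text
t 12.1 tcp [ 0.5425 -0.0703  0.2201] tx [-0.002  0.    -1.   ] zyaw 9.75 q [ 0.67  0.47 -0.89  1.73  0.39  1.14 -0.17] F [ 0.2 -1.  -2.7] gap 0.0075
move tool axes (units): [-0.01 -0.03  5.37]
spin about tool x: -0.001
spin about tool x: 3.141
9440
1688 [ 0.63716451 -0.09019203  0.18779813] [ 0.71496854 -0.06920428  0.21147582] -0.07962775346315024 9.30480789220719
2176 [ 0.62702772 -0.03215216  0.1885398 ] [ 0.71499567 -0.00792523  0.21160397] -0.019768199428074312 9.392306660114498
bar? 5208 [ 0.54130175 -0.05725525  0.2413623 ] ((542.4248657226562, -65.61656188964844), (99.92974853515625, 34.153831481933594), 85.53794860839844)
```

View pics/w3.png

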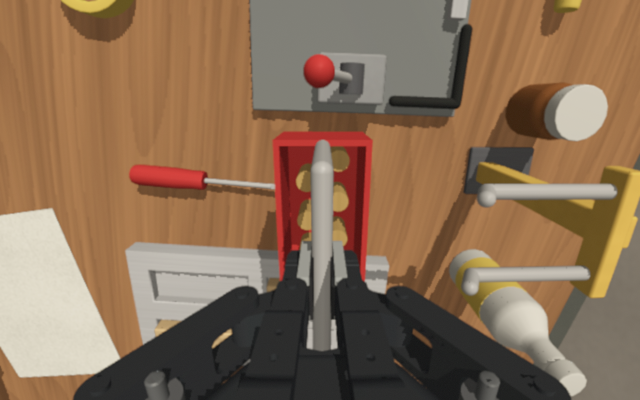

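View pics/s3.png

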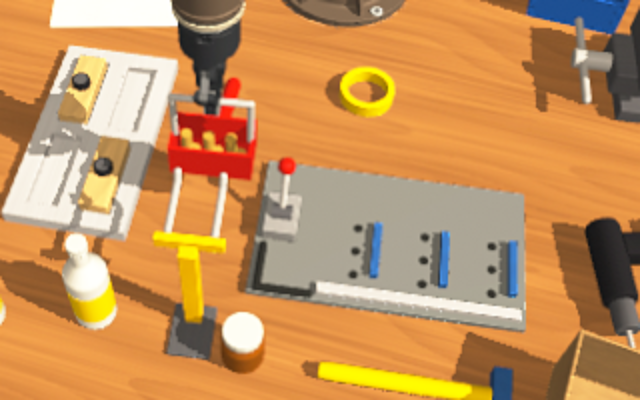

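The caddy is held level, and the prongs, which start at about (480,195) and (470,283), straddle the tool axis symmetrically. I'll advance over the tips.

Emit:
{"op": "jog_arm", "data": {"deltas": [[0,-0.03,0.5,0,1],[0,0,0.8,0,1],[0,0,0.8,0,1],[0,0,0.8,0,1],[0,0,0.8,0,1],[0,0,0.8,0,1],[0,0,0.87,0,1],[0,0,0,0,1]]}}

```text
clock: 13.2
eef_pos: [0.6772, -0.0476, 0.2208]
tool_rot: [-0.133, 1.566, 0.134]
ft_force: [-0.4, 0.1, -3.3]
finger_gap: 0.008
```

Emit:
{"op": "jog_arm", "data": {"deltas": [[0,0,0,0,1],[0.5,0,0,0,1],[0.4,0,0,0,1],[0.3,0,0,0,1],[0.2,0,0,0,1],[0.1,0,0,0,1],[0,0,0,0,1],[0,0,0,0,1]]}}

```text
clock: 14.2
eef_pos: [0.6756, -0.0483, 0.1839]
tool_rot: [-0.133, 1.566, 0.133]
ft_force: [0.7, -0.0, -3.2]
finger_gap: 0.0077
```

```bash
python3 -c "
from h import *
go(.675,-.0483,.1813,9.8)
p,d=camera('side');cv2.imwrite('pics/sd4.png',cv2.resize(p[80:280,160:480],None,fx=2,fy=2))"
```

```text
t 14.2 tcp [ 0.6756 -0.0483  0.1839] tx [ 0.001  0.    -1.   ] zyaw 9.73 q [ 0.46  0.69 -0.8   1.44  0.51  1.22 -0.23] F [ 0.7 -0.  -3.2] gap 0.0077
move tool axes (units): [ 0.1   0.   -0.02]
spin about tool x: -0.001
spin about tool x: 3.14
```

View pics/sd4.png

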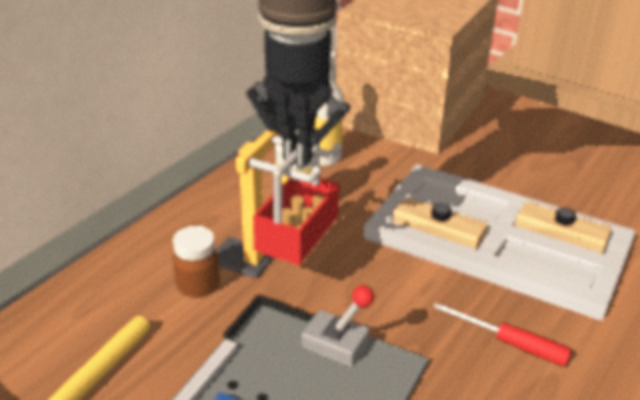

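Not yet bearing on the prongs, so I'll lower a few more mm, then open partly.

Emit:
{"op": "jog_arm", "data": {"deltas": [[0.05,0,0,0,1],[0.05,0,0,0,1],[0.05,0,0,0,1],[0,0,0,0,1],[0,0,0,0,1],[0,0,0,0,1],[0,0,0,0,1],[0,0,0,0,1]]}}

```text
clock: 15.25
eef_pos: [0.6757, -0.0483, 0.1815]
tool_rot: [-0.134, 1.565, 0.133]
ft_force: [-3.7, -1.2, 9.1]
finger_gap: 0.0081
```

Contact (+9 N upward). Release slowly and partly.

Emit:
{"op": "jog_arm", "data": {"deltas": [[0,0,0,0,0.7],[0,0,0,0,0.6],[0,0,0,0,0.5],[0,0,0,0,0.4],[0,0,0,0,0.3],[0,0,0,0,0.3],[0,0,0,0,0.3],[0,0,0,0,0.3]]}}

```text
clock: 16.25
eef_pos: [0.6754, -0.0484, 0.1798]
tool_rot: [-0.133, 1.567, 0.133]
ft_force: [0.6, -0.8, 0.1]
finger_gap: 0.0296
```

Emit:
{"op": "jog_arm", "data": {"deltas": [[-0.3,0,0,0,0.3],[-0.5,0,0,0,0.3],[-0.7,0,0,0,0.3],[-0.7,0,0,0,0.3],[-0.7,0,0,0,0.3],[-0.7,0,0,0,0.3],[-0.7,0,0,0,0.3],[-0.7,0,0,0,0.3]]}}

```text
clock: 17.25
eef_pos: [0.6754, -0.0484, 0.306]
tool_rot: [-0.133, 1.567, 0.133]
ft_force: [0.4, -0.0, 0.1]
finger_gap: 0.03
```

```bash
python3 -c "
from h import *
info()
p,d=camera('side');cv2.imwrite('pics/sd5.png',cv2.resize(p[80:280,160:480],None,fx=2,fy=2))
p,d=camera('wrist');cv2.imwrite('pics/w5.png',p)"
```

```text
t 17.25 tcp [ 0.6754 -0.0484  0.306 ] tx [ 0. -0. -1.] zyaw 9.74 q [ 0.45  0.61 -0.83  1.26  0.44  1.45 -0.16] F [ 0.4 -0.   0.1] gap 0.03
```

View pics/sd5.png

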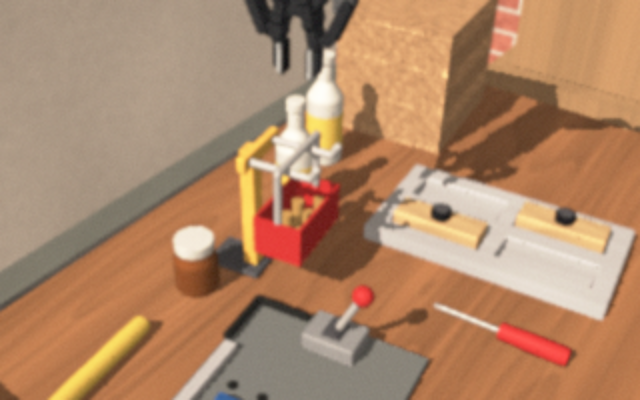

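View pics/w5.png

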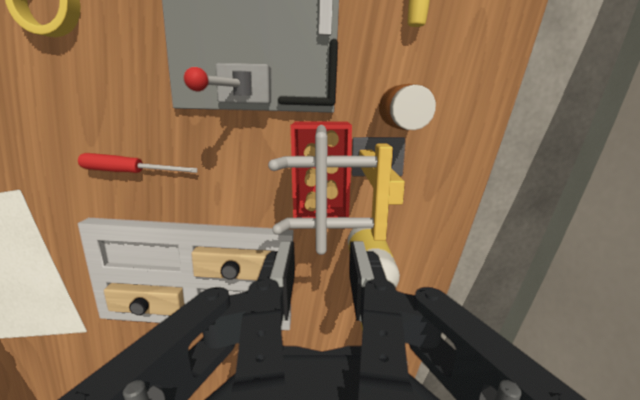

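The caddy hangs across both prongs, with the bar at (320,185) in the wrist view. Now to back A.

Emit:
{"op": "jog_arm", "data": {"deltas": [[0,-0.86,-0.71,0,0.3],[0,-0.86,-0.71,0,0.0],[0,-0.86,-0.71,0,-1],[0,-0.86,-0.71,0,-1],[0,-0.86,-0.71,0,-1],[0,-0.86,-0.71,0,-1],[0,-0.86,-0.71,0,-1],[0,-0.86,-0.71,0,-1]]}}

```text
clock: 18.35
eef_pos: [0.5638, -0.2427, 0.3042]
tool_rot: [-0.133, 1.568, 0.134]
ft_force: [0.0, -0.1, -0.4]
finger_gap: 0.0856
```

Emit:
{"op": "jog_arm", "data": {"deltas": [[0,0,0,0.165,-1],[0,0,0,0.165,-1],[0,0,0,0.165,-1],[0,0,0,0.165,-1],[0,0,0,0.165,-1],[0,0,0,0.165,-1],[0,0,0,0.165,-1],[0,0,0,0.165,-1]]}}

```text
clock: 19.35
eef_pos: [0.5643, -0.2418, 0.3042]
tool_rot: [0.898, 1.378, -0.898]
ft_force: [0.0, 0.3, -0.1]
finger_gap: 0.0853
```

Emit:
{"op": "jog_arm", "data": {"deltas": [[0.5,0,0,0.165,-1],[0.5,0,0,0.145,-1],[0.5,0,0,0,-1],[0.5,0,0,0,-1],[0.5,0,0,0,-1],[0.5,0,0,0,-1],[0.5,0,0,0,-1],[0,0,0,0,-1]]}}

```text
clock: 20.35
eef_pos: [0.5639, -0.2418, 0.2161]
tool_rot: [1.127, 1.262, -1.128]
ft_force: [-0.8, 0.1, 0.4]
finger_gap: 0.0852
```

```bash
cat > wb.py <<'E'
from h import *
import sys
p,d=camera('wrist');m=camera_model('wrist');cv2.imwrite(sys.argv[1],p)
C=cloud(m,d)
hsv=cv2.cvtColor(p,cv2.COLOR_BGR2HSV).astype(int)
wood=(hsv[...,0]>12)&(hsv[...,0]<30)&(hsv[...,1]>60)
lo,hi=float(sys.argv[2]),float(sys.argv[3])
k=(wood&(C[...,2]>lo)&(C[...,2]<hi)&(C[...,0]>.3)&(C[...,0]<.68)).astype(np.uint8)
n,l,stt,cen=cv2.connectedComponentsWithStats(k)
for i in range(1,n):
    if stt[i,4]>300:
        Q=C[l==i]; a=cv2.minAreaRect((Q[:,:2]*1000).astype(np.float32)); print("back",np.round(cen[i]),np.round(a[0],1),np.round(a[1],1),round(a[2],2),Q[:,2].mean())
for q in [(C[...,2]>hi+.001)&(C[...,2]<hi+.014)&(hsv[...,2]<110)&(C[...,0]>.3)&(C[...,0]<.68)]:
    n,l,stt,cen=cv2.connectedComponentsWithStats(q.astype(np.uint8))
    for i in range(1,n):
        if stt[i,4]>60: Q=C[l==i];print("sock",np.round(cen[i]),np.round(np.median(Q,0),4),stt[i,4], np.round((Q.min(0)+Q.max(0))/2,4))
E
python3 wb.py pics/w6.png .034 .047; python3 -c "
from h import *
go(.5635,-.2420,.2,96.3)"
```

```text
back [323. 171.] [ 564.7 -244.4] [129.4  46.1] 6.19 0.04120894507596934
back [385. 289.] [ 415.5 -343.5] [129.3  45.7] 6.74 0.04092972942270443
sock [ 74. 164.] [0.5513 0.03   0.0517] 117 [0.5532 0.0303 0.0544]
sock [324. 179.] [ 0.5658 -0.2445  0.0556] 568 [ 0.5649 -0.2446  0.053 ]
sock [388. 301.] [ 0.4189 -0.3424  0.0554] 408 [ 0.4164 -0.3439  0.0527]
t 20.4 tcp [ 0.5644 -0.2419  0.2169] tx [-0.001  0.    -1.   ] zyaw -83.65 q [ 0.65  0.48 -0.49  1.59  0.24  1.14 -1.35] F [ 0.1 -0.5  0.1] gap 0.0855
move tool axes (units): [ 0.68 -0.03  0.  ]
spin about tool x: -3.141
spin about tool x: 0.001
```

View pics/w6.png

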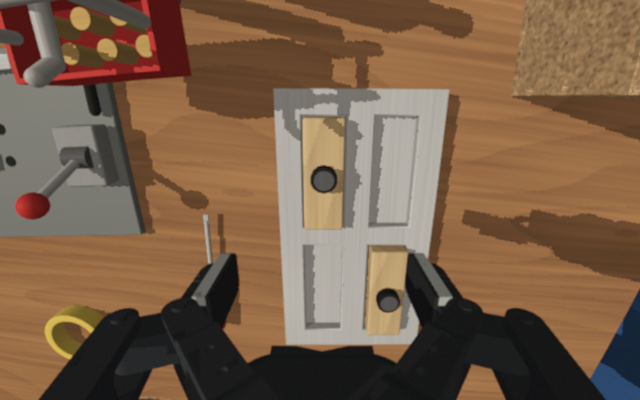

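Emit:
{"op": "jog_arm", "data": {"deltas": [[1,0,0.04,0,-1],[1,0,0,0,-1],[1,0,0,0,-1],[1,0,0,0,-1],[1,0,0,0,-1],[1,0,0,0,-1],[0.8,0,0,0,-1],[0.5,0,0,0,-1]], "grip_force": 40}}

```text
clock: 21.4
eef_pos: [0.5647, -0.2429, 0.0341]
tool_rot: [1.127, 1.26, -1.127]
ft_force: [0.4, 0.1, -0.3]
finger_gap: 0.085
```

```bash
python3 -c "
from h import *
go(.5643,-.243,.026,96.3)"
```

```text
t 21.4 tcp [ 0.5647 -0.2429  0.0341] tx [-0. -0. -1.] zyaw -83.65 q [ 0.6   0.68 -0.42  1.76  0.37  0.78 -1.46] F [ 0.4  0.1 -0.3] gap 0.085
move tool axes (units): [ 0.32 -0.02  0.  ]
spin about tool x: -3.141
spin about tool x: 0.001
```

Emit:
{"op": "jog_arm", "data": {"deltas": [[0.3,0,0,0,-1],[0,0,0,0,-0.1],[0,0,0,0,0.2],[0,0,0,0,1],[0,0,0,0,1],[0,0,0,0,1],[0,0,0,0,1],[0,0,0,0,1]]}}

```text
clock: 22.4
eef_pos: [0.5652, -0.243, 0.0283]
tool_rot: [1.127, 1.258, -1.127]
ft_force: [-0.8, 0.6, 7.1]
finger_gap: 0.0445
```

Emit:
{"op": "jog_arm", "data": {"deltas": [[-0.2,0,0,0,1],[-0.4,0,0,0,1],[-0.6,0,0,0,1],[-0.8,0,0,0,1],[-0.8,0,0,0,1],[-0.8,0,0,0,1],[-0.6,0,0,0,1],[0,0,0,0,1]]}}

```text
clock: 23.4
eef_pos: [0.5656, -0.2431, 0.134]
tool_rot: [1.128, 1.257, -1.126]
ft_force: [-0.3, -0.5, -1.7]
finger_gap: 0.0453
```

```bash
python3 wb.py pics/w7.png .11 .155; python3 -c "
from h import *
go(.49,.153,.13,97.8)"
```

```text
back [321. 230.] [ 569.2 -243.2] [118.3  47.2] 6.44 0.1445232868859537
sock [322. 284.] [ 0.5655 -0.2437  0.1593] 2633 [ 0.5638 -0.2438  0.1586]
sock [263. 276.] [ 0.5696 -0.2179  0.1626] 603 [ 0.5638 -0.2148  0.1625]
sock [381. 276.] [ 0.5767 -0.2672  0.1628] 606 [ 0.5689 -0.2718  0.1625]
t 23.45 tcp [ 0.5648 -0.243   0.1329] tx [ 0.001 -0.001 -1.   ] zyaw -83.66 q [ 0.63  0.56 -0.47  1.68  0.29  0.97 -1.4 ] F [ 0.6 -0.1 -1. ] gap 0.0451
move tool axes (units): [  0.1   -1.23 -16.07]
spin about tool x: 3.116
spin about tool x: -0.025
```

View pics/w7.png

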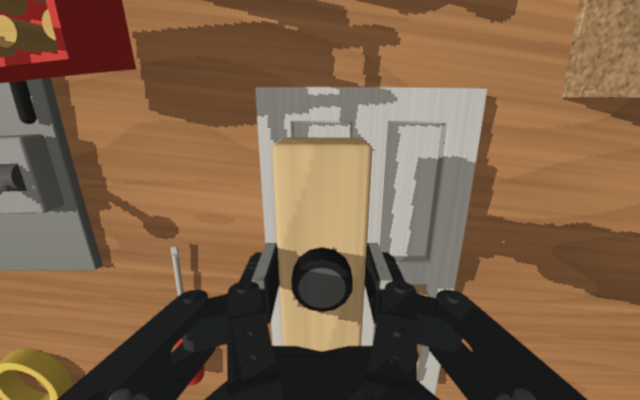

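Back A is held straight, socket up and centred. I'll lift clear of the lever and carry it to the jig.

Emit:
{"op": "jog_arm", "data": {"deltas": [[-0.5,-0.75,0,0,1],[-0.5,-0.75,0,0,1],[-0.5,-0.75,0,0,1],[-0.5,-0.75,0,-0.025,1],[-0.2,0,-1,0,1],[0,0,-1,0,1],[0,0,-1,0,1],[0,0,-1,0,1]]}}

```text
clock: 24.45
eef_pos: [0.4759, -0.1505, 0.1878]
tool_rot: [1.108, 1.27, -1.108]
ft_force: [-0.1, 0.1, -1.4]
finger_gap: 0.0447
```

Emit:
{"op": "jog_arm", "data": {"deltas": [[0,0,-1,0,1],[0,0,-1,0,1],[0,0,-1,0,1],[0,0,-1,0,1],[0,0,-1,0,1],[0,0,-1,0,1],[0,0,-1,0,1],[0,0,-1,0,1]]}}

```text
clock: 25.45
eef_pos: [0.4486, 0.0473, 0.1877]
tool_rot: [1.108, 1.27, -1.108]
ft_force: [0.1, 0.3, -1.2]
finger_gap: 0.045
```

Emit:
{"op": "jog_arm", "data": {"deltas": [[0,0,-1,0,1],[0,0,-1,0,1],[0,0,-1,0,1],[0,0,-1,0,1],[0,0,0,0,1],[0,0,0,0,1],[0,0,0,0,1],[0,0,0,0,1]]}}

```text
clock: 26.45
eef_pos: [0.4361, 0.1445, 0.1873]
tool_rot: [1.109, 1.27, -1.11]
ft_force: [0.1, -0.6, -1.5]
finger_gap: 0.0447
```

```bash
cat > jig.py <<'E'
from h import *
import sys
cam=sys.argv[1]
p,d=camera(cam);m=camera_model(cam);cv2.imwrite(sys.argv[2],p)
C=cloud(m,d); hsv=cv2.cvtColor(p,cv2.COLOR_BGR2HSV).astype(int)
blue=(hsv[...,0]>95)&(hsv[...,0]<125)&(hsv[...,1]>120)
k=blue&(C[...,2]>.017)&(C[...,2]<.032)&(C[...,0]>.4)&(C[...,0]<.68)&(C[...,1]>.1)&(C[...,1]<.45)
n,l,s,c=cv2.connectedComponentsWithStats(k.astype(np.uint8))
for i in range(1,n):
    if s[i,4]>60:
        Q=C[l==i];a=cv2.minAreaRect((Q[:,:2]*1000).astype(np.float32));print("stop",np.round(c[i]),np.round(a[0],1),np.round(a[1],1),round(a[2],2),np.round(Q[:,2].mean(),4))
k=(hsv[...,1]<60)&(hsv[...,2]>120)&(C[...,2]>.019)&(C[...,2]<.03)&(C[...,0]>.58)&(C[...,0]<.72)&(C[...,1]>.08)&(C[...,1]<.45)
n,l,s,c=cv2.connectedComponentsWithStats(k.astype(np.uint8))
for i in range(1,n):
    if s[i,4]>300:
        Q=C[l==i];a=cv2.minAreaRect((Q[:,:2]*1000).astype(np.float32));print("fence",np.round(c[i]),np.round(a[0],1),np.round(a[1],1),round(a[2],2),np.round(Q[:,2].mean(),4))
        # near edge: min x per y-bin
        b=[];
        for y in np.arange(Q[:,1].min()+.01,Q[:,1].max()-.01,.01):
            q=Q[abs(Q[:,1]-y)<.004]
            if len(q)>5:b.append((y,np.percentile(q[:,0],3)))
        b=np.array(b);v=np.polyfit(b[:,0],b[:,1],1);print("  near face x at y=.155,.255:",np.polyval(v,[.155,.255]).round(4),"slope deg",np.degrees(np.arctan(-v[0])).round(2))
E
python3 jig.py wrist pics/w8.png; python3 jig.py scene pics/s8.png;python3 -c "
from h import *
go(.575,.155,.13,97.8)"
```

```text
stop [97. 46.] [539.2 379.6] [85.4 13.4] 8.31 0.0232
stop [197.  45.] [551.  280.4] [81.6 12.1] 7.83 0.0237
stop [300.  44.] [563.9 181.8] [80.2 10.9] 8.1 0.0244
stop [387. 225.] [569.1 183.3] [88.7 11.1] 7.79 0.0246
stop [422. 229.] [553.6 282.4] [90.2 12.5] 7.44 0.0246
stop [456. 235.] [542.3 381.1] [89.2 13.1] 9.22 0.0245
fence [409. 250.] [634.1 260.7] [ 20.2 288.8] 7.71 0.0243
  near face x at y=.155,.255: [0.6408 0.627 ] slope deg 7.85
t 26.55 tcp [0.4361 0.1447 0.1873] tx [-0. -0. -1.] zyaw -82.27 q [ 0.13  0.29 -0.69  1.98  0.23  0.95 -2.11] F [ 0.2  0.1 -1.1] gap 0.0447
move tool axes (units): [2.29 5.56 0.34]
spin about tool x: 3.14
spin about tool x: -0.001
```

View pics/w8.png

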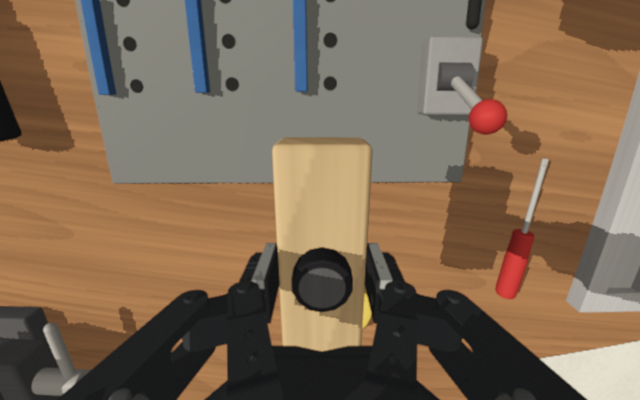

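Emit:
{"op": "jog_arm", "data": {"deltas": [[0,0.8,0.11,0,1],[0,0.8,0.11,0,1],[0,0.8,0.11,0,1],[0.5,0.8,0.11,0,1],[0.7,0.8,0.11,0,1],[0.7,0.78,0.11,0,1],[0.7,0,0,0,1],[0.7,0,0,0,1]]}}

```text
clock: 27.55
eef_pos: [0.5558, 0.1449, 0.1037]
tool_rot: [1.108, 1.271, -1.109]
ft_force: [-1.1, 0.6, -2.2]
finger_gap: 0.0445
```

Emit:
{"op": "jog_arm", "data": {"deltas": [[0.7,0,0,0,1],[0.7,0,0,0,1],[0.5,0,0,0,1],[0.3,0,0,0,1],[0.2,0,0,0,1],[0,0,0,0,1],[0,0,0,0,1],[0,0,0,0,1]]}}

```text
clock: 28.55
eef_pos: [0.5569, 0.145, 0.0452]
tool_rot: [1.109, 1.27, -1.108]
ft_force: [0.0, -0.5, -1.2]
finger_gap: 0.045
```

```bash
python3 -c "
from h import *
go(.5755,.155,.031,97.8)
p,d=camera('wrist');cv2.imwrite('pics/w9.png',p)"
```

```text
t 28.55 tcp [0.5569 0.145  0.0452] tx [ 0.001  0.    -1.   ] zyaw -82.23 q [ 0.03  0.64 -0.54  1.85  0.45  0.78 -2.19] F [ 0.  -0.5 -1.2] gap 0.045
move tool axes (units): [ 0.57  0.79 -0.3 ]
spin about tool x: 3.141
spin about tool x: -0.001
```

View pics/w9.png

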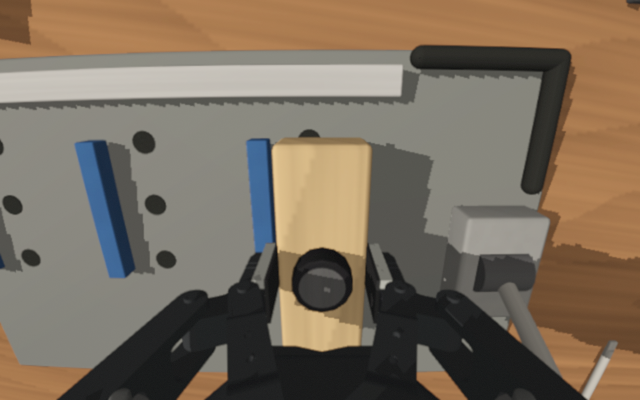

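Emit:
{"op": "jog_arm", "data": {"deltas": [[0.2,0,0,0,1],[0.2,0,0,0,1],[0.06,0,0,0,1],[0.04,0,0,0,1],[0.04,0,0,0,1],[0,0,0,0,1],[0,0,0,0,1],[0,0,0,0,1]]}}

```text
clock: 29.6
eef_pos: [0.5567, 0.1449, 0.0314]
tool_rot: [1.109, 1.27, -1.109]
ft_force: [0.8, 0.6, -1.3]
finger_gap: 0.0444
```

Emit:
{"op": "jog_arm", "data": {"deltas": [[0.04,0,0,0,1],[0.04,0,0,0,1],[0,0,0,0,1],[0,0,0,0,1],[0,0,0,0,1],[0,0,0,0,1],[0,0,0,0,1],[0,0,0,0,1]]}}

```text
clock: 30.6
eef_pos: [0.5567, 0.145, 0.0303]
tool_rot: [1.109, 1.27, -1.108]
ft_force: [-3.3, -2.2, 11.0]
finger_gap: 0.0446
```

Emit:
{"op": "jog_arm", "data": {"deltas": [[-0.05,0,-0.1,0,1],[0,0.15,-0.08,0,1],[0,0.15,0,0,1],[0,0.15,0,0,1],[0,0.15,0,0,1],[0,0.1,0,0,1],[0,0,0,0,1],[0,0,0,0,1]]}}

```text
clock: 31.6
eef_pos: [0.5732, 0.1517, 0.0305]
tool_rot: [1.108, 1.27, -1.109]
ft_force: [-1.0, -0.4, -1.2]
finger_gap: 0.045
```

```bash
python3 -c "
from h import *
go(.5755,.155,.031,97.8)"
```

```text
t 31.6 tcp [0.5732 0.1517 0.0305] tx [-0. -0. -1.] zyaw -82.22 q [ 0.01  0.68 -0.52  1.81  0.46  0.78 -2.19] F [-1.  -0.4 -1.2] gap 0.045
move tool axes (units): [-0.02  0.11 -0.12]
spin about tool x: 3.141
spin about tool x: -0.0
```

Now push to +y gently, then +x, in small steps.

Emit:
{"op": "jog_arm", "data": {"deltas": [[0,0,-0.06,0,1],[0,0,-0.06,0,1],[0,0,-0.04,0,1],[0,0,-0.04,0,1],[0,0,0,0,1],[0,0,0,0,1],[0,0,0,0,1],[0,0,0,0,1]]}}

```text
clock: 32.6
eef_pos: [0.5729, 0.1548, 0.0305]
tool_rot: [1.107, 1.268, -1.111]
ft_force: [0.4, -6.3, 1.8]
finger_gap: 0.0449
```

Emit:
{"op": "jog_arm", "data": {"deltas": [[0,0.04,0,0,1],[0,0.04,0,0,1],[0,0.04,0,0,1],[0,0.04,0,0,1],[0,0.04,0,0,1],[0,0,0,0,1],[0,0,0,0,1],[0,0,0,0,1]]}}

```text
clock: 33.6
eef_pos: [0.5749, 0.1552, 0.0303]
tool_rot: [1.103, 1.271, -1.114]
ft_force: [-8.7, -8.4, 10.5]
finger_gap: 0.0445
```

Emit:
{"op": "jog_arm", "data": {"deltas": [[0,0,0,0,0],[0,0,0,0,-0.3],[0,0,0,0,-0.5],[0,0,0,0,-0.5],[0,0,0,0,-0.5],[-0.3,0,0,0,-0.5],[-0.6,0,0,0,-0.5],[-1,0,0,0,-0.5]]}}

```text
clock: 34.6
eef_pos: [0.5774, 0.1574, 0.0789]
tool_rot: [1.108, 1.271, -1.109]
ft_force: [0.1, -0.5, 0.3]
finger_gap: 0.0641
```

Emit:
{"op": "jog_arm", "data": {"deltas": [[-1,0,0,0,-0.5],[-1,0,0,0,-0.5],[-1,0,0,0,-0.5],[-1,0,0,0,-0.5],[-1,-0.5,0,0,-0.5],[0,-1,0,0,-0.5],[0,-1,0,0,-0.5],[0,0,0,0,-0.5]]}}

```text
clock: 35.6
eef_pos: [0.5144, 0.149, 0.2044]
tool_rot: [1.108, 1.27, -1.108]
ft_force: [0.9, 0.3, 0.0]
finger_gap: 0.064
```

```bash
python3 wb.py pics/w10.png .034 .049; python3 jig.py wrist /tmp/x.png; python3 -c "
from h import *
info()"
```

```text
back [324. 117.] [575.1 153.8] [128.5  46.3] 8.24 0.04234221498788067
sock [324. 125.] [0.5752 0.1538 0.0567] 689 [0.5749 0.1538 0.0562]
sock [  6. 194.] [0.4549 0.4942 0.0529] 485 [0.4621 0.4935 0.0539]
stop [296. 123.] [568.7 183.2] [87.6  8.8] 7.96 0.0242
stop [206. 125.] [554.4 280.8] [87.2 12.4] 7.73 0.0236
stop [118. 125.] [541.  379.5] [86.9 12.9] 8.31 0.0231
fence [232.  50.] [634.3 258.8] [ 16.3 291.2] 7.91 0.0242
  near face x at y=.155,.255: [0.6418 0.6275] slope deg 8.12
t 35.7 tcp [0.5162 0.149  0.2041] tx [ 0.002  0.    -1.   ] zyaw -82.23 q [ 0.11  0.4  -0.65  1.78  0.28  1.05 -2.08] F [ 0.4 -0.2 -0.1] gap 0.064
```

View pics/w10.png

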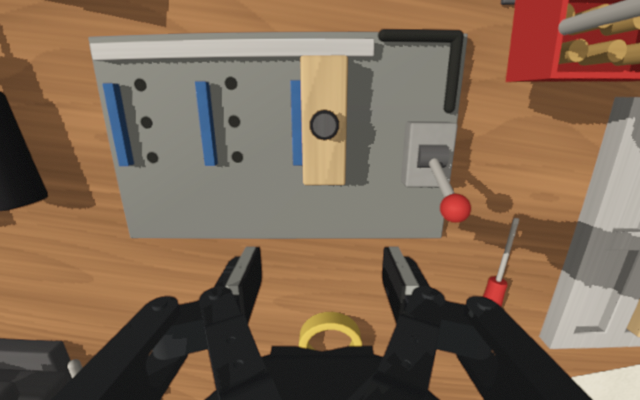

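Back A appears seated, with its end on the fence at y≈57 px and its side on the blue stop. Now back B.

Emit:
{"op": "jog_arm", "data": {"deltas": [[0,-0.35,0.98,0,-1],[0,-0.35,0.98,0,-1],[0,-0.35,0.98,0,-1],[0,-0.35,0.98,0,-1],[0,-0.35,0.98,0,-1],[0,-0.35,0.98,0,-1],[0,-0.35,0.98,0,-1],[0,-0.35,0.98,0,-1]]}}

```text
clock: 36.7
eef_pos: [0.4736, -0.0557, 0.2034]
tool_rot: [1.109, 1.27, -1.108]
ft_force: [-0.0, -0.5, -0.1]
finger_gap: 0.0854
```

Emit:
{"op": "jog_arm", "data": {"deltas": [[0,-0.35,0.98,0,-1],[0,-0.35,0.98,0,-1],[0,-0.35,0.98,0,-1],[0,-0.35,0.98,0,-1],[0,-0.35,0.98,0,-1],[0,-0.35,0.98,0,-1],[0,-0.35,0.98,0,-1],[0,-0.35,0.98,0.022,-1]]}}

```text
clock: 37.7
eef_pos: [0.4305, -0.2598, 0.2034]
tool_rot: [1.126, 1.26, -1.125]
ft_force: [0.3, -0.3, -0.4]
finger_gap: 0.0852
```

Emit:
{"op": "jog_arm", "data": {"deltas": [[0,-0.3,0.98,0,-1],[0,-0.3,0.98,0,-1],[0,-0.3,0.98,0,-1],[0,0,0,0,-1],[0,0,0,0,-1],[0,0,0,0,-1],[0,0,0,0,-1],[0,0,0,0,-1]]}}

```text
clock: 38.7
eef_pos: [0.4162, -0.3336, 0.2032]
tool_rot: [1.125, 1.261, -1.125]
ft_force: [-0.0, -0.7, -0.1]
finger_gap: 0.0852
```

```bash
python3 wb.py pics/w11.png .034 .047; python3 -c "
from h import *
go(.4145,-.3430,.026,96.4)"
```

```text
back [330. 176.] [ 414.5 -343.7] [129.1  46.1] 6.62 0.04038838388208305
sock [330. 185.] [ 0.4155 -0.3436  0.0547] 613 [ 0.4151 -0.344   0.0525]
t 38.75 tcp [ 0.4161 -0.3337  0.2032] tx [ 0. -0. -1.] zyaw -83.46 q [ 0.94  0.36 -0.48  1.8   0.19  1.02 -1.07] F [-0.3 -0.4  0.5] gap 0.0852
move tool axes (units): [ 7.09 -0.11  0.36]
spin about tool x: -3.139
spin about tool x: 0.002
```

View pics/w11.png

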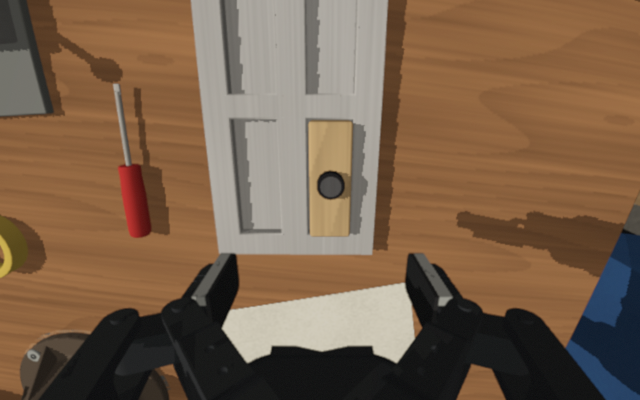

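Emit:
{"op": "jog_arm", "data": {"deltas": [[1,-0.11,0.37,0,-1],[1,0,0,0,-1],[1,0,0,0,-1],[1,0,0,0,-1],[1,0,0,0,-1],[1,0,0,0,-1],[0.7,0,0,0,-1],[0.35,0,0,0,-1]]}}

```text
clock: 39.75
eef_pos: [0.4142, -0.3433, 0.026]
tool_rot: [1.125, 1.262, -1.125]
ft_force: [-0.1, -1.0, -0.5]
finger_gap: 0.0851
```

Emit:
{"op": "jog_arm", "data": {"deltas": [[0,0,0,0,-0.3],[0,0,0,0,0],[0,0,0,0,0.2],[0,0,0,0,1],[0,0,0,0,1],[0,0,0,0,1],[0,0,0,0,1],[0,0,0,0,1]]}}

```text
clock: 40.75
eef_pos: [0.4149, -0.3439, 0.0278]
tool_rot: [1.125, 1.259, -1.125]
ft_force: [-1.0, -0.2, 6.9]
finger_gap: 0.0448
```

Emit:
{"op": "jog_arm", "data": {"deltas": [[-0.2,0,0,0,1],[-0.4,0,0,0,1],[-0.8,0,0,0,1],[-1,0,0,0,1],[-1,0,0,0,1],[-1,0,0,0,1],[-1,0,0,0,1],[-1,0,0,0,1]]}}

```text
clock: 41.75
eef_pos: [0.4141, -0.3433, 0.1883]
tool_rot: [1.125, 1.261, -1.125]
ft_force: [-0.4, 0.3, -1.9]
finger_gap: 0.0448
```

```bash
python3 wb.py pics/w12.png .15 .23; python3 -c "
from h import *
go(.46,.245,.2,97.8)"
```

```text
back [321. 230.] [ 420.7 -344.6] [119.1  47.4] 6.57 0.20380005084598116
sock [237. 294.] [ 0.4233 -0.3122  0.2396] 1117 [ 0.4156 -0.3066  0.2375]
sock [400. 295.] [ 0.4298 -0.3725  0.239 ] 940 [ 0.4217 -0.3772  0.2375]
sock [447. 293.] [ 0.4336 -0.3897  0.2421] 115 [ 0.434  -0.391   0.2415]
t 41.8 tcp [ 0.4157 -0.344   0.1914] tx [ 0.004 -0.003 -1.   ] zyaw -83.47 q [ 0.96  0.38 -0.48  1.81  0.21  1.   -1.06] F [ 1.6 -1.1  1.3] gap 0.045
move tool axes (units): [ -0.4    4.44 -23.21]
spin about tool x: 3.119
spin about tool x: -0.022
```

View pics/w12.png

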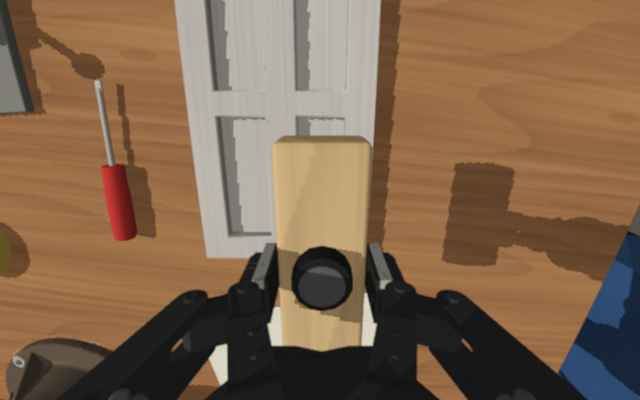

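Emit:
{"op": "jog_arm", "data": {"deltas": [[0,0.18,-0.96,-0.022,1],[0,0.18,-0.96,0,1],[0,0.18,-0.96,0,1],[0,0.18,-0.96,0,1],[0,0.18,-0.96,0,1],[0,0.18,-0.96,0,1],[0,0.18,-0.96,0,1],[0,0.18,-0.96,0,1]]}}

```text
clock: 42.8
eef_pos: [0.4237, -0.1463, 0.1863]
tool_rot: [1.107, 1.272, -1.108]
ft_force: [0.8, -0.5, -1.4]
finger_gap: 0.0447
```

Emit:
{"op": "jog_arm", "data": {"deltas": [[0,0.18,-0.96,0,1],[0,0.18,-0.96,0,1],[0,0.18,-0.96,0,1],[0,0.18,-0.96,0,1],[0,0.18,-0.96,0,1],[0,0.18,-0.96,0,1],[0,0.18,-0.96,0,1],[0,0.18,-0.96,0,1]]}}

```text
clock: 43.8
eef_pos: [0.433, 0.0483, 0.1863]
tool_rot: [1.107, 1.272, -1.108]
ft_force: [0.1, 0.3, -1.5]
finger_gap: 0.0451
```

Emit:
{"op": "jog_arm", "data": {"deltas": [[0,0.18,-0.96,0,1],[0,0.18,-0.96,0,1],[0,0.18,-0.96,0,1],[0,0.18,-0.96,0,1],[0,0.18,-0.96,0,1],[0,0.18,-0.96,0,1],[0,0.18,-0.96,0,1],[0,0,0,0,1]]}}

```text
clock: 44.8
eef_pos: [0.4411, 0.2199, 0.1864]
tool_rot: [1.105, 1.274, -1.105]
ft_force: [0.5, -0.1, 0.1]
finger_gap: 0.0446
```

```bash
python3 jig.py wrist pics/w13.png; python3 -c "
from h import *
go(.543,.2434,.045,97.8)"
```

```text
stop [274.  56.] [554.4 279. ] [88.2 11.7] 7.76 0.0241
stop [377.  56.] [568.  181.3] [88.1 11.5] 7.95 0.0241
stop [173.  57.] [540.5 377.7] [88.3 12.3] 7.94 0.0233
t 44.85 tcp [0.4413 0.2183 0.1863] tx [-0.001 -0.    -1.   ] zyaw -82.05 q [-0.    0.36 -0.72  1.9   0.28  0.98 -2.28] F [ 0.1 -1.2 -0.9] gap 0.045
move tool axes (units): [ 5.65  4.17 -0.43]
spin about tool x: -3.139
spin about tool x: 0.003
```

View pics/w13.png

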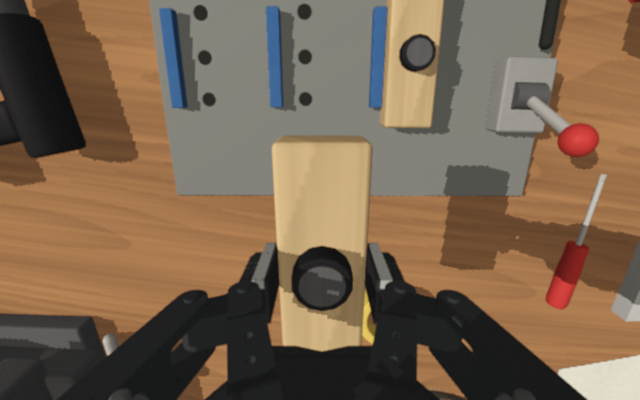

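Emit:
{"op": "jog_arm", "data": {"deltas": [[0,0.7,-0.08,0.003,1],[0,0.7,-0.07,0,1],[0,0.7,-0.07,0,1],[0.5,0.7,-0.07,0,1],[0.7,0.7,-0.07,0,1],[0.7,0.67,-0.07,0,1],[0.7,0,0,0,1],[0.7,0,0,0,1]]}}

```text
clock: 45.85
eef_pos: [0.5436, 0.2413, 0.1032]
tool_rot: [1.11, 1.269, -1.112]
ft_force: [-0.3, -0.3, -1.7]
finger_gap: 0.045
```

Emit:
{"op": "jog_arm", "data": {"deltas": [[0.7,0,0,0,1],[0.7,0,0,0,1],[0.5,0,0,0,1],[0.3,0,0,0,1],[0.2,0,0,0,1],[0.1,0,0,0,1],[0.1,0,0,0,1],[0,0,0,0,1]]}}

```text
clock: 46.85
eef_pos: [0.5447, 0.242, 0.0394]
tool_rot: [1.111, 1.269, -1.111]
ft_force: [0.2, -0.2, -1.2]
finger_gap: 0.045
```

```bash
python3 -c "
from h import *
go(.5618,.254,.0303,97.8)
p,d=camera('wrist');cv2.imwrite('pics/w14.png',p)"
```

```text
t 46.85 tcp [0.5447 0.242  0.0394] tx [ 0. -0. -1.] zyaw -82.39 q [-0.12  0.68 -0.57  1.8   0.49  0.81 -2.38] F [ 0.2 -0.2 -1.2] gap 0.045
move tool axes (units): [ 0.36  0.74 -0.39]
spin about tool x: 3.138
spin about tool x: -0.003
```

View pics/w14.png

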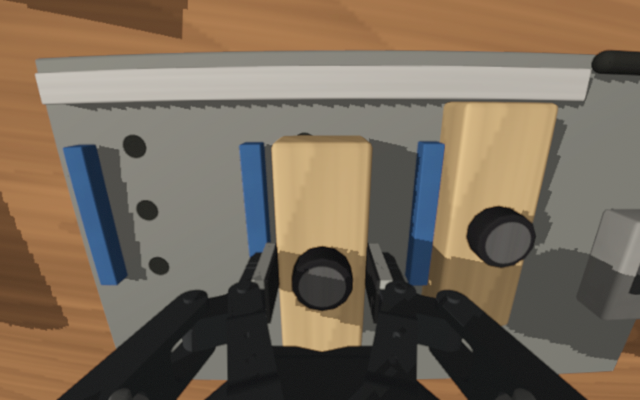

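Emit:
{"op": "jog_arm", "data": {"deltas": [[0.15,0,0,-0.003,1],[0.12,0,0,0,1],[0.06,0,-0.1,0,1],[0,0.15,-0.1,0,1],[0,0.15,-0.08,0,1],[0,0.15,0,0,1],[0,0.1,0,0,1],[0,0,0,0,1]]}}

```text
clock: 47.9
eef_pos: [0.5576, 0.2506, 0.031]
tool_rot: [1.109, 1.27, -1.109]
ft_force: [0.6, 1.2, -1.9]
finger_gap: 0.0449
```

```bash
python3 -c "
from h import *
go(.5618,.254,.0303,97.8)"
```

```text
t 47.9 tcp [0.5576 0.2506 0.031 ] tx [ 0. -0. -1.] zyaw -82.24 q [-0.13  0.71 -0.56  1.76  0.5   0.82 -2.37] F [ 0.6  1.2 -1.9] gap 0.0449
move tool axes (units): [ 0.03  0.19 -0.11]
spin about tool x: 3.141
spin about tool x: -0.001
```

Emit:
{"op": "jog_arm", "data": {"deltas": [[0.03,0,-0.06,0,1],[0,0,-0.06,0,1],[0,0,-0.04,0,1],[0,0,-0.04,0,1],[0,0,0,0,1],[0,0,0,0,1],[0,0,0,0,1],[0,0,0,0,1]]}}

```text
clock: 48.9
eef_pos: [0.5568, 0.2536, 0.0301]
tool_rot: [1.107, 1.268, -1.111]
ft_force: [-0.2, -5.6, 1.2]
finger_gap: 0.0448
```

Emit:
{"op": "jog_arm", "data": {"deltas": [[0,0.06,0,0,1],[0,0.06,0,0,1],[0,0.06,0,0,1],[0,0.05,0,0,1],[0,0.04,0,0,1],[0,0.04,0,0,1],[0,0,0,0,1],[0,0,0,0,1]]}}

```text
clock: 49.9
eef_pos: [0.5616, 0.2543, 0.0299]
tool_rot: [1.103, 1.271, -1.114]
ft_force: [-10.0, -9.1, 9.7]
finger_gap: 0.0453
```

Both contacts are made (fence −10 N, stop −9 N), the same as back A. Release and retreat.

Emit:
{"op": "jog_arm", "data": {"deltas": [[0,0,0,0,0],[0,0,0,0,-0.3],[0,0,0,0,-0.5],[0,0,0,0,-0.5],[0,0,0,0,-0.5],[-0.3,0,0,0,-0.5],[-0.6,0,0,0,-0.5],[-1,0,0,0,-0.5]]}}

```text
clock: 50.9
eef_pos: [0.564, 0.2566, 0.0787]
tool_rot: [1.108, 1.271, -1.109]
ft_force: [-0.2, -0.5, -0.4]
finger_gap: 0.0637
```

Emit:
{"op": "jog_arm", "data": {"deltas": [[-1,0,0,0,-0.5],[-1,0,0,0,-0.5],[-1,-0.5,0.3,0,-0.5],[-1,-0.6,0.5,0,-0.5],[-0.5,-0.7,0.5,0,-0.5],[0,-0.2,0.5,0,-0.5],[0,0,0,0,-0.5],[0,0,0,0,-0.5]]}}

```text
clock: 51.9
eef_pos: [0.5211, 0.2055, 0.1899]
tool_rot: [1.109, 1.271, -1.109]
ft_force: [-0.4, 0.7, -0.3]
finger_gap: 0.064
```

```bash
python3 wb.py pics/w15.png .034 .049; python3 jig.py wrist /tmp/x.png; python3 -c "
from h import *
info()
p=cv2.imread('pics/w15.png');cv2.imwrite('pics/w15z.png',cv2.resize(p[0:220,150:450],None,fx=2.6,fy=2.6,interpolation=cv2.INTER_CUBIC))
p,d=camera('side');cv2.imwrite('pics/sd15.png',cv2.resize(p[200:400,160:400],None,fx=3,fy=3,interpolation=cv2.INTER_CUBIC))"
```

```text
back [279. 132.] [561.1 253.5] [129.1  46.2] 7.81 0.0422534096698214
back [379. 133.] [573.7 154.2] [129.4  46.6] 7.82 0.04224766346592662
sock [ 23. 175.] [0.4907 0.5111 0.0544] 2903 [0.4972 0.51   0.054 ]
sock [277. 140.] [0.5617 0.2525 0.0567] 755 [0.5611 0.253  0.0547]
sock [382. 141.] [0.574  0.1553 0.0567] 766 [0.5736 0.1545 0.0549]
sock [  7. 199.] [0.4612 0.5378 0.0506] 228 [0.4618 0.5376 0.0511]
stop [252. 137.] [553.8 283.4] [88.   6.6] 8.38 0.0245
stop [349. 136.] [567.4 183.1] [87.9 10.8] 7.88 0.0244
stop [162. 138.] [540.2 379.5] [87.4 12.6] 8.2 0.0234
fence [285.  61.] [634.  258.8] [ 16.8 289.9] 7.96 0.0244
  near face x at y=.155,.255: [0.641 0.627] slope deg 7.96
t 52.0 tcp [0.5209 0.206  0.1898] tx [-0.001  0.    -1.   ] zyaw -82.2 q [ 0.02  0.46 -0.68  1.75  0.33  1.05 -2.21] F [-0.5 -0.1  0.7] gap 0.0641
```

View pics/w15z.png

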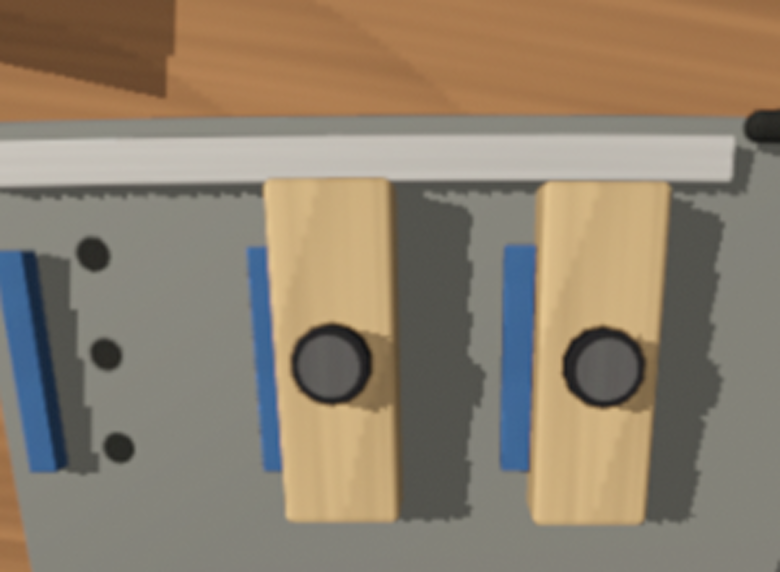

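View pics/sd15.png

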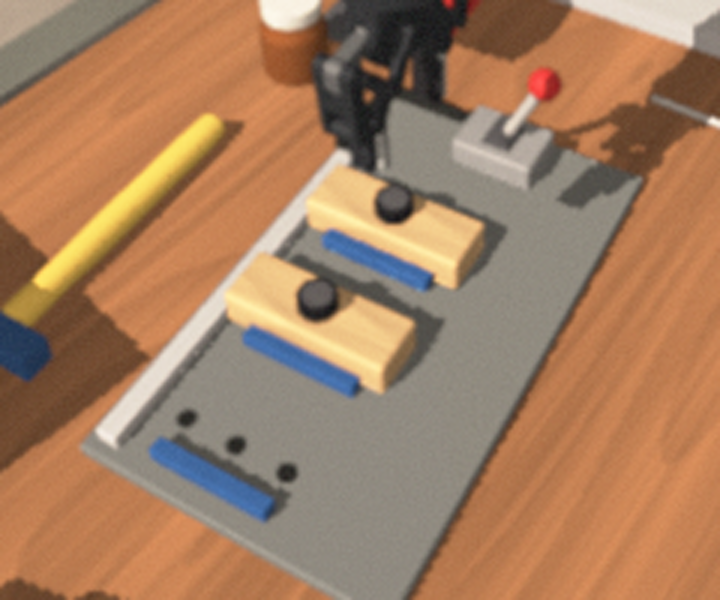

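Both backs look seated; back A may be about 1 mm short of the fence compared with B. I'll give each a light push with shut fingers to be sure.

Emit:
{"op": "jog_arm", "data": {"deltas": [[0,-0.65,0.78,0,1],[0,-0.65,0.78,0,1],[0,-0.66,0.77,0,1],[0.5,0,0,0,1],[1,0,0,0,1],[1,0,0,0,1],[1,0,0,0,1],[1,0,0,0,1]]}}

```text
clock: 53.05
eef_pos: [0.4804, 0.1423, 0.0763]
tool_rot: [1.108, 1.272, -1.108]
ft_force: [-0.4, -0.4, 0.3]
finger_gap: 0.0001
```

Emit:
{"op": "jog_arm", "data": {"deltas": [[0.8,0,0,0,1],[0.8,0,0,0,1],[0.54,0,0,0,1],[0,0.2,0,0,1],[0,0.2,0,0,1],[0,0.2,0,0,1],[0,0,0,0,1],[0,0,0,0,1]]}}

```text
clock: 54.05
eef_pos: [0.4951, 0.143, 0.0245]
tool_rot: [1.109, 1.27, -1.109]
ft_force: [-0.3, 1.4, -0.0]
finger_gap: 0.0003
```

```bash
python3 -c "
from h import *
go(.5101,.1457,.024,97.8)
p,d=camera('wrist');cv2.imwrite('pics/w16.png',p)"
```

```text
t 54.05 tcp [0.4951 0.143  0.0245] tx [ 0. -0. -1.] zyaw -82.24 q [ 0.02  0.6  -0.56  2.01  0.51  0.67 -2.3 ] F [-0.3  1.4 -0. ] gap 0.0003
move tool axes (units): [ 0.02  0.61 -0.03]
spin about tool x: 3.141
spin about tool x: -0.001
```

View pics/w16.png

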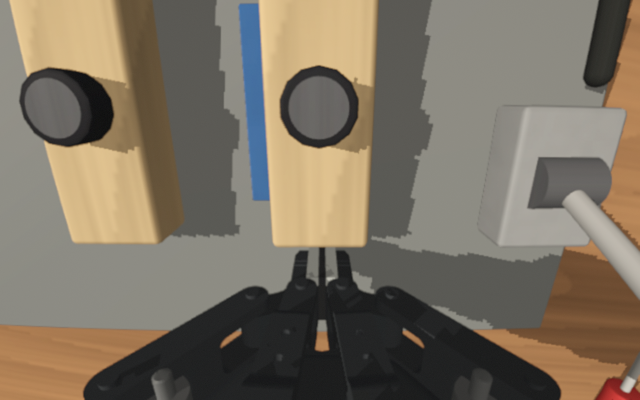

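Emit:
{"op": "jog_arm", "data": {"deltas": [[0,0.06,0,0,1],[0,0.05,0,0,1],[0,0.05,0,0,1],[0,0.05,0,0,1],[0,0.05,0,0,1],[0,0,0,0,1],[0,0,0,0,1],[0,0,0,0,1]]}}

```text
clock: 55.1
eef_pos: [0.4989, 0.1435, 0.0239]
tool_rot: [1.105, 1.273, -1.112]
ft_force: [-8.6, -0.2, 7.2]
finger_gap: -0.0001
```

Emit:
{"op": "jog_arm", "data": {"deltas": [[0,-0.4,0,0,1],[0,-0.5,0,0,1],[0,0,-0.8,0,1],[0,0,-0.8,0,1],[0,0,-0.8,0,1],[0,0,-0.8,0,1],[0,0,-0.8,0,1],[0,0.3,0,0,1]]}}

```text
clock: 56.1
eef_pos: [0.4723, 0.2427, 0.0246]
tool_rot: [1.107, 1.272, -1.105]
ft_force: [0.5, 0.1, -0.1]
finger_gap: -0.0
```

Emit:
{"op": "jog_arm", "data": {"deltas": [[0,0.3,0,0,1],[0,0.1,0,0,1],[0,0.05,0,0,1],[0,0.05,0,0,1],[0,0.05,0,0,1],[0,0.05,0,0,1],[0,0,0,0,1],[0,0,0,0,1]]}}

```text
clock: 57.1
eef_pos: [0.4851, 0.2422, 0.0239]
tool_rot: [1.104, 1.272, -1.112]
ft_force: [-8.9, -2.5, 7.0]
finger_gap: -0.0002
```

```bash
python3 -c "
from h import *
info()
p,d=camera('wrist');cv2.imwrite('pics/w17.png',p)"
```

```text
t 57.1 tcp [0.4851 0.2422 0.0239] tx [-0.004 -0.003 -1.   ] zyaw -82.16 q [-0.17  0.64 -0.55  1.94  0.5   0.71 -2.45] F [-8.9 -2.5  7. ] gap -0.0002
```

View pics/w17.png

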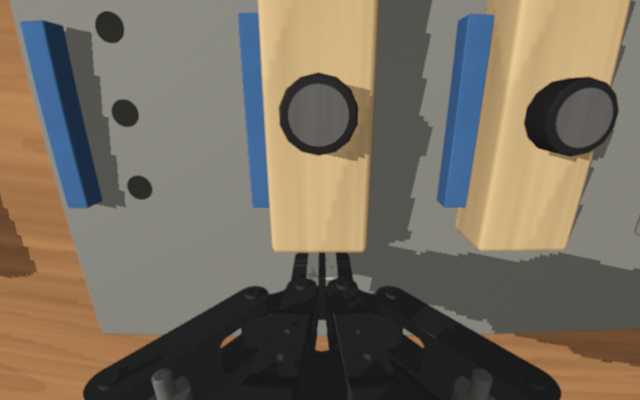

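Both near ends register at the same jig x (0.3 mm difference), so both are on the fence. Next I'll check the side stops with light side pushes, back A first.

Emit:
{"op": "jog_arm", "data": {"deltas": [[0,-0.5,0,0,1],[-0.8,-0.5,0,0,1],[-0.8,0,0.9,0,1],[-0.8,0,0.9,0,1],[0,0,0.9,0,1],[0,0,0.9,0,1],[0,0,0.9,0,1],[0,0,0.9,0,1]]}}

```text
clock: 58.15
eef_pos: [0.4814, 0.1052, 0.0844]
tool_rot: [1.109, 1.27, -1.108]
ft_force: [-0.5, 1.0, 0.1]
finger_gap: 0.0001
```

Emit:
{"op": "jog_arm", "data": {"deltas": [[0,0,0.9,0,1],[0,0.8,0,0,1],[0,0.8,0,0,1],[0,0.8,0,0,1],[0,0.8,0,0,1],[0,0,0,0,1],[0,0,0,0,1],[0,0,0,0,1]]}}

```text
clock: 59.15
eef_pos: [0.5629, 0.0943, 0.0843]
tool_rot: [1.108, 1.271, -1.109]
ft_force: [-0.5, -0.7, 0.5]
finger_gap: 0.0003
```

```bash
python3 -c "
from h import *
s,M=go(.575,.155,.03,97.8) or info()
p,d=camera('wrist');cv2.imwrite('pics/w18.png',p)"
```

```text
t 59.15 tcp [0.5629 0.0943 0.0843] tx [-0. -0. -1.] zyaw -82.2 q [ 0.16  0.59 -0.6   1.83  0.43  0.86 -2.08] F [-0.5 -0.7  0.5] gap 0.0003
move tool axes (units): [ 2.17  0.81 -2.34]
spin about tool x: 3.142
spin about tool x: -0.0
t 59.15 tcp [0.5629 0.0943 0.0843] tx [-0. -0. -1.] zyaw -82.2 q [ 0.16  0.59 -0.6   1.83  0.43  0.86 -2.08] F [-0.5 -0.7  0.5] gap 0.0003
```

View pics/w18.png

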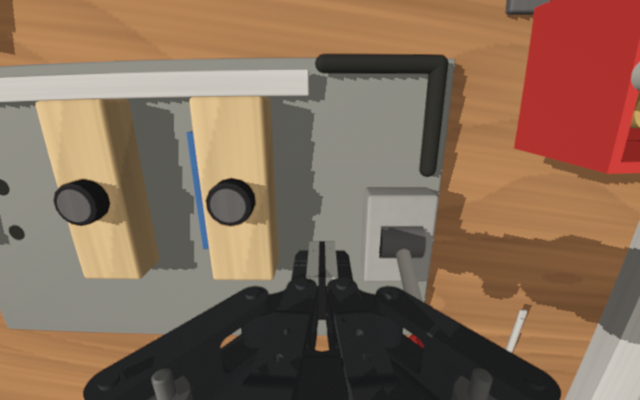

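Emit:
{"op": "jog_arm", "data": {"deltas": [[0,0.7,0,0,1],[0,0.5,-0.3,0,1],[0,0,-0.3,0,1],[0.7,0,0,0,1],[0.7,0,0,0,1],[0.5,0,0,0,1],[0.2,0,0,0,1],[0,0,0,0,1]]}}

```text
clock: 60.2
eef_pos: [0.5913, 0.1132, 0.0314]
tool_rot: [1.108, 1.271, -1.109]
ft_force: [-0.1, 0.2, 0.6]
finger_gap: 0.0002
```

Emit:
{"op": "jog_arm", "data": {"deltas": [[0,0,-0.08,0,1],[0,0,-0.08,0,1],[0,0,-0.06,0,1],[0,0,-0.06,0,1],[0,0,-0.05,0,1],[0,0,-0.05,0,1],[0,0,0,0,1],[0,0,0,0,1]]}}

```text
clock: 61.2
eef_pos: [0.5904, 0.1212, 0.0318]
tool_rot: [1.108, 1.268, -1.111]
ft_force: [0.5, -5.0, 3.6]
finger_gap: -0.0002
```

```bash
python3 -c "
from h import *
go(.575,.155,.03,97.8)"
```

```text
t 61.2 tcp [0.5904 0.1212 0.0318] tx [ 0.    -0.002 -1.   ] zyaw -82.29 q [ 0.08  0.69 -0.55  1.79  0.48  0.8  -2.15] F [ 0.5 -5.   3.6] gap -0.0002
move tool axes (units): [ 0.07 -0.43 -1.42]
spin about tool x: 3.14
spin about tool x: -0.002
```

Emit:
{"op": "jog_arm", "data": {"deltas": [[0,0,0.3,0,1],[-0.8,0,0,0,1],[-0.8,0,0,0,1],[-0.8,0,0,0,1],[0,0,-0.8,0,1],[0,0,-0.8,0,1],[0,0,-0.8,0,1],[0,0,-0.8,0,1]]}}

```text
clock: 62.2
eef_pos: [0.5796, 0.1966, 0.0913]
tool_rot: [1.107, 1.272, -1.108]
ft_force: [-0.3, 0.2, 0.3]
finger_gap: 0.0004
```

Emit:
{"op": "jog_arm", "data": {"deltas": [[0,0,-0.8,0,1],[0,0,0,0,1],[0.8,0,0,0,1],[0.8,0,0,0,1],[0.6,0,0,0,1],[0.2,0,0,0,1],[0,0,0,0,1],[0,0,0,0,1]]}}

```text
clock: 63.2
eef_pos: [0.5781, 0.2146, 0.0324]
tool_rot: [1.109, 1.27, -1.108]
ft_force: [0.1, -0.9, -0.7]
finger_gap: -0.0003
```

Emit:
{"op": "jog_arm", "data": {"deltas": [[0,0,-0.08,0,1],[0,0,-0.07,0,1],[0,0,-0.06,0,1],[0,0,-0.06,0,1],[0,0,-0.04,0,1],[0,0,0,0,1],[0,0,0,0,1],[0,0,0,0,1]]}}

```text
clock: 64.2
eef_pos: [0.5769, 0.2203, 0.0318]
tool_rot: [1.108, 1.268, -1.111]
ft_force: [-0.4, -6.0, 3.0]
finger_gap: 0.0
```

```bash
python3 -c "
from h import *
go(.5613,.2541,.03,97.8)"
```

```text
t 64.2 tcp [0.5769 0.2203 0.0318] tx [ 0.    -0.002 -1.   ] zyaw -82.3 q [-0.09  0.71 -0.55  1.75  0.48  0.82 -2.3 ] F [-0.4 -6.   3. ] gap 0.0
move tool axes (units): [ 0.07 -0.44 -1.42]
spin about tool x: 3.14
spin about tool x: -0.002
```

Both side contacts match to 0.1 mm at 100 mm spacing, so both backs are home. Now the lever: go behind the ball.

Emit:
{"op": "jog_arm", "data": {"deltas": [[0,0,0.3,0,1],[-1,0,0,0,1],[-1,0,0,0,1],[-1,0,0,0,1],[-1,-0.5,0,0,1],[-1,-1,0,0,1],[0,-1,0.5,0,1],[0,-1,0.9,0,1]]}}

```text
clock: 65.2
eef_pos: [0.4948, 0.1688, 0.1572]
tool_rot: [1.108, 1.271, -1.106]
ft_force: [-0.1, -1.2, -0.2]
finger_gap: 0.0001
```

Emit:
{"op": "jog_arm", "data": {"deltas": [[0,-1,0.9,0,1],[0,-0.8,0.9,0,1],[0,0,0.9,0,1],[0,0,0.9,0,1],[0,0,0.9,0,1],[0,0,0.8,0,1],[0,0,0.5,0,1],[0,0,0,0,1]]}}

```text
clock: 66.2
eef_pos: [0.4707, 0.0178, 0.1567]
tool_rot: [1.11, 1.27, -1.11]
ft_force: [-0.5, 0.5, 0.3]
finger_gap: -0.0004
```

```bash
cat > ball.py <<'E'
from h import *
import sys
for cam in ("wrist","scene","side"):
    p,d=camera(cam);m=camera_model(cam);cv2.imwrite(f"pics/{sys.argv[1]}_{cam}.png",p)
    C=cloud(m,d);hsv=cv2.cvtColor(p,cv2.COLOR_BGR2HSV).astype(int)
    k=((hsv[...,0]<8)|(hsv[...,0]>172))&(hsv[...,1]>140)&(C[...,2]>.07)&(C[...,2]<.14)&(C[...,0]>.45)&(C[...,0]<.65)&(C[...,1]>-.0)&(C[...,1]<.08)
    Q=C[k]
    if len(Q)>10: print(cam,len(Q),Q.mean(0).round(4),Q.min(0).round(4),Q.max(0).round(4),"centre est",(Q.mean(0)+ (lambda v:v/np.linalg.norm(v)*-.0085)(np.array(m["T"])[:3,3]-Q.mean(0))).round(4))
E
python3 ball.py b0; python3 -c "
from h import *
go(.4685,.0265,.097,97.8)"
```

```text
wrist 1152 [0.5246 0.0319 0.1168] [0.5116 0.0199 0.108 ] [0.5359 0.0441 0.122 ] centre est [0.5234 0.032  0.1083]
scene 61 [0.538  0.0311 0.1153] [0.5155 0.0017 0.1014] [0.6492 0.0449 0.1332] centre est [0.5332 0.03   0.1084]
side 180 [0.5757 0.0203 0.1099] [0.5108 0.     0.0776] [0.6496 0.0443 0.133 ] centre est [0.5792 0.0149 0.1044]
t 66.35 tcp [0.4706 0.0194 0.1569] tx [ 0.     0.001 -1.   ] zyaw -82.16 q [ 0.38  0.35 -0.66  1.99  0.28  0.89 -1.87] F [ 0.7  0.8 -0.1] gap 0.0001
move tool axes (units): [ 2.4  -0.05 -0.29]
spin about tool x: -3.141
spin about tool x: 0.001
```

View pics/b0_wrist.png

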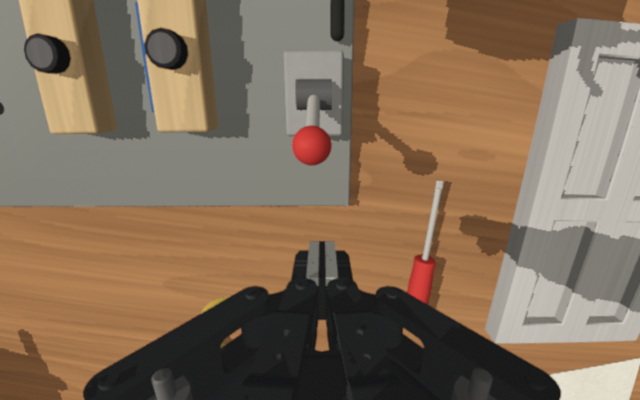

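Emit:
{"op": "jog_arm", "data": {"deltas": [[0.7,0,-0.34,0,1],[0.7,0,0,0,1],[0.6,0,0,0,1],[0.28,0,0,0,1],[0,0.4,0,0,1],[0,0.4,0,0,1],[0,0.3,0,0,1],[0,0.3,0,0,1]]}}

```text
clock: 67.35
eef_pos: [0.5047, 0.0315, 0.1]
tool_rot: [1.108, 1.27, -1.109]
ft_force: [-1.8, -0.6, 1.0]
finger_gap: -0.0002
```

Emit:
{"op": "jog_arm", "data": {"deltas": [[0,0.3,0,0,1],[0,0.3,0,0,1],[0,0.3,0,0,1],[0,0.3,0,0,1],[0,0.3,0,0,1],[0,0.3,0,0,1],[0,0.3,0,0,1],[0,0,0,0,1]]}}

```text
clock: 68.35
eef_pos: [0.557, 0.0389, 0.0998]
tool_rot: [1.109, 1.27, -1.108]
ft_force: [-0.7, -1.1, 1.5]
finger_gap: -0.0001
```

```bash
python3 ball.py b1; python3 -c "
from h import *
go(.576,.0425,.1,97.8)"
```

```text
wrist 3870 [0.612  0.0225 0.1156] [0.5681 0.     0.0746] [0.65   0.0516 0.1319] centre est [0.6103 0.0208 0.1074]
scene 69 [0.5931 0.0374 0.1185] [0.5755 0.0011 0.1051] [0.6488 0.0527 0.1327] centre est [0.5885 0.0363 0.1115]
side 137 [0.6144 0.022  0.1107] [0.5706 0.     0.0771] [0.65   0.0523 0.1331] centre est [0.6182 0.0167 0.1053]
t 68.5 tcp [0.5562 0.0387 0.0998] tx [ 0. -0. -1.] zyaw -82.22 q [ 0.25  0.54 -0.59  1.85  0.39  0.86 -1.96] F [ 0.2 -0.2  0.6] gap -0.0002
move tool axes (units): [-0.01  0.81 -0.04]
spin about tool x: 3.141
spin about tool x: -0.0
```

View pics/b1_wrist.png

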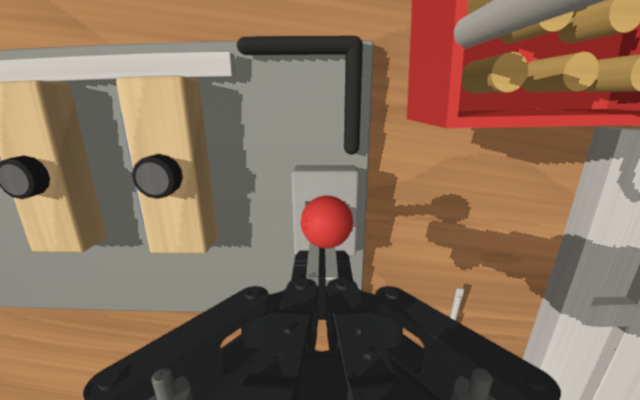

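View pics/b1_side.png

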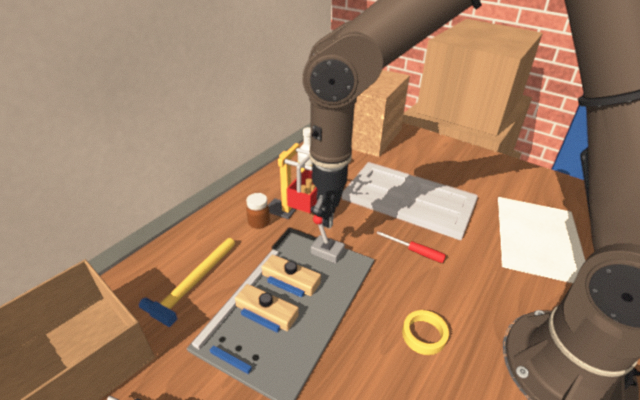

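Emit:
{"op": "jog_arm", "data": {"deltas": [[0,0.2,0,0,1],[0,0.2,0,0,1],[0,0.2,0,0,1],[0,0.15,0,0,1],[0,0,0,0,1],[0,0,0,0,1],[0,0,0,0,1],[0,0,0,0,1]]}}

```text
clock: 69.5
eef_pos: [0.57, 0.0403, 0.0988]
tool_rot: [1.102, 1.276, -1.116]
ft_force: [-17.7, -3.2, 10.1]
finger_gap: -0.0001
```

Emit:
{"op": "jog_arm", "data": {"deltas": [[0,-0.3,0,0,1],[0,-0.6,0,0,1],[-0.3,-0.8,0,0,1],[-0.8,-0.8,0,0,1],[-0.8,-0.8,0,0,1],[-0.8,-0.5,0,0,1],[-0.5,0,0,0,1],[0,0,0,0,1]]}}

```text
clock: 70.5
eef_pos: [0.4818, 0.0284, 0.1806]
tool_rot: [1.11, 1.268, -1.107]
ft_force: [0.3, 0.3, -0.7]
finger_gap: -0.0003
```

```bash
python3 ball.py b2; python3 wb.py pics/w20.png .034 .049; python3 -c "
from h import *
info()
p=cv2.imread('pics/b2_side.png');cv2.imwrite('pics/b2s.png',cv2.resize(p[100:400,120:480],None,fx=2,fy=2,interpolation=cv2.INTER_CUBIC))
p,d=camera('wrist');m=camera_model('wrist');C=cloud(m,d)
hsv=cv2.cvtColor(p,cv2.COLOR_BGR2HSV).astype(int)
k=((hsv[...,0]<8)|(hsv[...,0]>172))&(hsv[...,1]>140)&(C[...,2]>.07)&(C[...,2]<.14)&(C[...,0]>.45)&(C[...,0]<.62)&(C[...,1]>.02)&(C[...,1]<.08)
Q=C[k];print(len(Q),(Q.min(0)+Q.max(0))/2,Q.max(0))"
```

```text
wrist 1199 [0.594  0.0391 0.112 ] [0.5808 0.     0.0764] [0.6393 0.0527 0.118 ] centre est [0.5953 0.0392 0.1036]
scene 67 [0.6036 0.0388 0.1141] [0.5873 0.0017 0.1018] [0.6457 0.0551 0.1332] centre est [0.599  0.0377 0.107 ]
side 172 [0.6149 0.0249 0.1086] [5.814e-01 1.000e-04 7.730e-02] [0.65   0.053  0.1328] centre est [0.6188 0.0196 0.1032]
back [93. 69.] [557.9 252. ] [123.7  47.8] 7.64 0.04170828246861591
back [199.  69.] [570.  152.9] [119.5  46.3] 7.95 0.04197654274618481
sock [190.  66.] [0.5746 0.1521 0.0565] 1008 [0.5743 0.1532 0.0548]
sock [79. 70.] [0.5608 0.2498 0.0564] 1026 [0.5607 0.2525 0.0547]
t 70.7 tcp [0.4806 0.0283 0.179 ] tx [-0.001  0.    -1.   ] zyaw -82.23 q [ 0.37  0.34 -0.67  1.94  0.26  0.95 -1.86] F [-0.2 -0.  -0.2] gap 0.0002
1197 [0.59330355 0.04053062 0.11210693] [0.60546041 0.05302446 0.1191349 ]
```

View pics/b2_wrist.png

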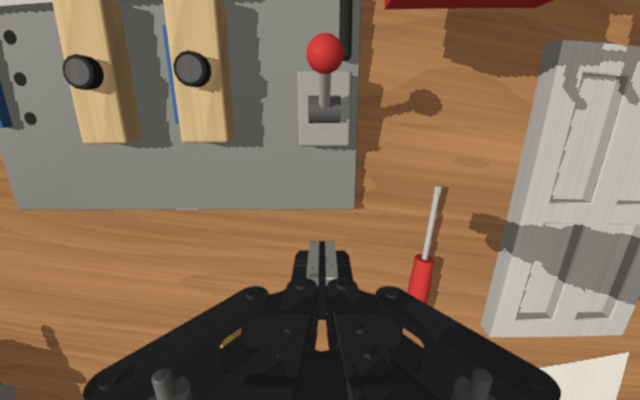

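View pics/b2s.png

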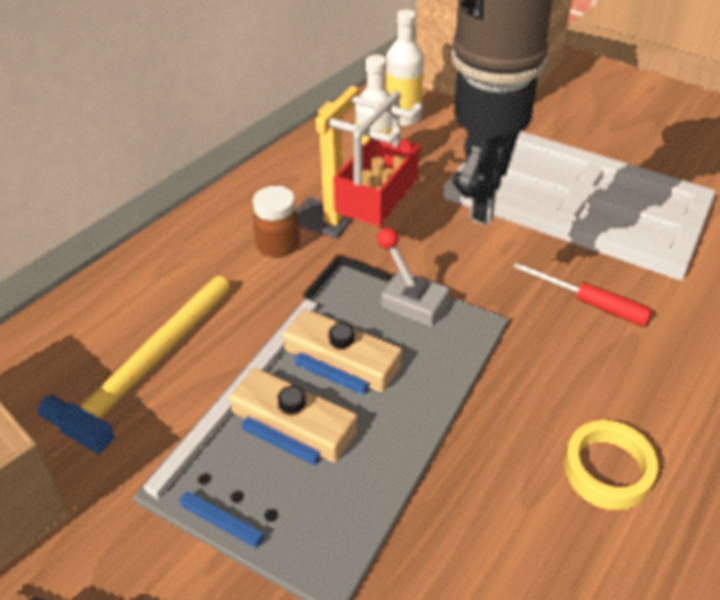

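The lever leans away (ball at 0.594, 0.040, 0.1035, about 0.5 rad past vertical). Final check of the backs from overhead.

Emit:
{"op": "jog_arm", "data": {"deltas": [[-0.8,0.3,-0.9,0,1],[-0.8,0.3,-0.9,0,1],[-0.8,0.2,-0.9,0,1],[0,0.2,-0.9,0,1],[0,0.2,-0.9,0,1],[0,0,-0.9,0,1],[0,0,-0.9,0,1],[0,0,-0.7,0,1]]}}

```text
clock: 71.75
eef_pos: [0.4864, 0.2068, 0.2392]
tool_rot: [1.108, 1.271, -1.109]
ft_force: [-0.1, -0.9, -0.4]
finger_gap: -0.0
```

Emit:
{"op": "jog_arm", "data": {"deltas": [[0,0,0,0,1],[0,0,0,0,1],[0,0,0,0,1],[0,0,0,0,1],[0,0,0,0,1],[0,0,0,0,1],[0,0,0,0,1],[0,0,0,0,1]]}}

```text
clock: 72.75
eef_pos: [0.4867, 0.2058, 0.2398]
tool_rot: [1.109, 1.27, -1.109]
ft_force: [-1.4, 0.6, -0.1]
finger_gap: -0.0
```

```bash
python3 wb.py pics/w21.png .034 .049; python3 jig.py wrist /tmp/x.png; python3 -c "
from h import *
info()
p=cv2.imread('pics/w21.png');cv2.imwrite('pics/w21z.png',cv2.resize(p[0:240,150:470],None,fx=2.4,fy=2.4,interpolation=cv2.INTER_CUBIC))
p,d=camera('scene');cv2.imwrite('pics/s21.png',cv2.resize(p[50:350,150:600],None,fx=1.7,fy=1.7))"
```

```text
back [288.  98.] [560.9 253.3] [128.5  46.1] 7.76 0.04233242498488654
back [377.  98.] [574.5 154.1] [128.6  46.6] 7.8 0.04228863498212212
sock [ 53. 128.] [0.501  0.5146 0.0546] 2994 [0.4968 0.5162 0.0542]
sock [287. 102.] [0.5612 0.2524 0.0567] 577 [0.5611 0.2525 0.0546]
sock [380. 102.] [0.5747 0.1548 0.0567] 603 [0.5743 0.1544 0.0548]
sock [ 23. 161.] [0.4562 0.5619 0.0506] 788 [0.4552 0.5617 0.0512]
stop [263. 103.] [553.9 283.1] [87.   6.7] 7.99 0.0245
stop [350. 103.] [567.5 183. ] [87.  10.6] 8.05 0.0245
stop [182. 104.] [539.9 379.3] [87.  12.3] 7.56 0.0236
fence [290.  33.] [634.  258.8] [ 17.2 290.5] 7.95 0.0244
  near face x at y=.155,.255: [0.6419 0.6274] slope deg 8.23
t 72.85 tcp [0.4867 0.2058 0.2398] tx [-0. -0. -1.] zyaw -82.22 q [ 0.05  0.36 -0.73  1.75  0.26  1.13 -2.19] F [ 0.1 -0.1  1.2] gap -0.0
```

View pics/w21z.png

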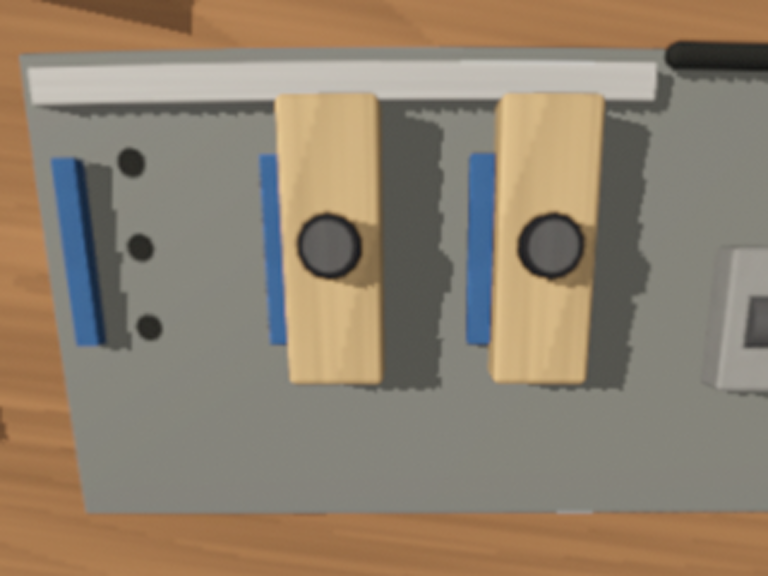

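View pics/s21.png

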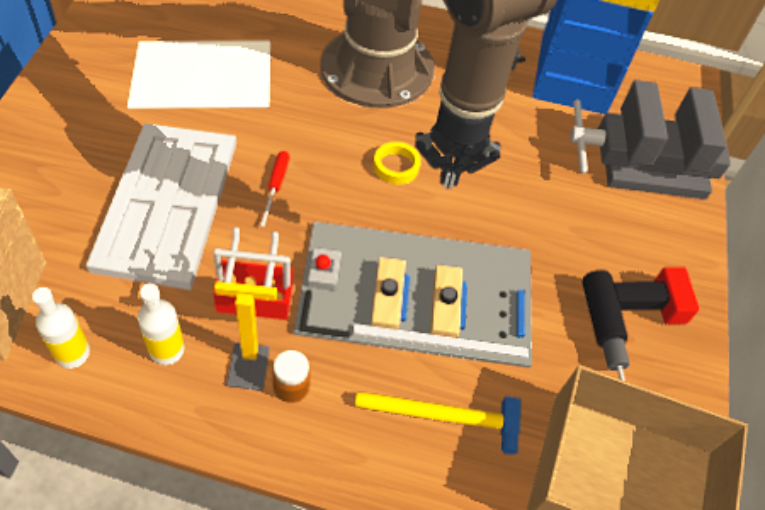

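Everything checks out: both backs are home (0.0 mm difference along the fence), the lever is over, the caddy is hanging and the mould is empty. I'll hand in.

```bash
python3 -c "
from h import *
print(r.finish_job())"
```

```text
the job is handed in; nothing more can be done
None
```

The job is handed in, at about 73 s on the robot clock. `finish_job` reports no verdict.

- **Caddy:** it hangs by its handle across both prongs of the hook. I saw this in the side and wrist pictures after letting go, and it was still hanging in the last scene picture.
- **Brush backs:** there were only two. Both lie socket up, one in the right bay and one in the middle bay. Each was slid against the fence and the blue stop until force showed contact, then nudged again from its end and its side with 5–9 N.
- **Checks on the backs:** the contact points of the two backs agreed within 0.3 mm along the fence and about 0.1 mm across. The last overhead picture, after the lever was thrown, put both at about 7.8° like the jig and level along the fence.
- **Lever:** I pushed it away from the robot, after the backs were in, until it stopped at about 18 N. Its ball then stood about 0.5 rad past vertical on the far side.
- **Disagreement:** after the first release, the right back measured about 1 mm short of the fence compared with the middle one. After the nudges that difference was gone.
- **Other things:** I saw no back knocked aside during the run. The mould is empty, and the tools, bottles and jar look unmoved in the last picture; I compared those by eye only.

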